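# Load a grease cartridge into the bench gun

## Task

Load the flanged grease cartridge into the gun on the bench stand: slide it down into the slotted plate, cap end forward, until it sits fully down with its flange behind the plate. Then push the rod in by its knob until its disc rests against the back of the cartridge, and let go. Leave the bearing, the bottle and the wrench where they are.

Things in the scene. Friction and masses are not known exactly. Their poses are not given: they have to be found in the camera images.
- cartridge_mid (a point): The cartridge: white plastic, like a short syringe barrel, 30 mm diameter, 100 mm long, 0.11 kg, paper label. This point is on its axis half-way along the barrel. x: along the barrel towards the flange end; the nozzle with its black cap (16 mm thick) is at -x. It starts lying on the bench left or right of the stand, y level, x 0.03 rad off level, axis 17 mm up, cap end to the robot's right.
- cartridge_flange (a point): Centre of the flange at the cartridge's rear end, on the barrel's axis, 52.5 mm from cartridge_mid towards +x; same axes. The flange is 5 mm thick (along x), 56 mm wide (y) and 36 mm high (z). The capped nozzle ends 134.5 mm from here towards -x.
- cartridge_piston (a point): Centre of the flat rear face of the flange, where the grey piston lies flush; 2.5 mm behind cartridge_flange; same axes (x points out of the rear face).
- gun: A steel and aluminium cartridge gun with a black pistol grip, clamped to a fixed bench stand, nose to the robot's right, 30 degrees down. Origin: the seat point, where the flange's centre lies when home, 200 mm above the bench. x: along the gun's axis to the rear and up; y: level, across; z: square to the axis, up and leaning to the nose side. When home the cartridge's x, y, z lie along these.
- slot (a point): Centre of the bottom of the slot in the gun's upright steel front plate, 6.5 mm ahead of and 15 mm below the gun's origin; axes as the gun's. The barrel comes down along -z and rests here. Plate 5 mm thick (x), 80 mm wide (y), top 35 mm above this point. Slot 33 mm wide, open to +z, its mouth flared to 44 mm in the top 10 mm. In front of the plate all is open air.
- wall (a point): Rear wall of the gun's seat: the point on the gun's axis in its front face, 4 mm behind the gun's origin; axes as the gun's. The flange goes into the 8 mm gap between this face and the slotted plate's back (4 mm ahead of the origin). Wall top 20 mm above this point (z), then a lip leaning 35 degrees to the rear, up to 29 mm. Bored 27 mm for the rod's disc.
- gun_body (a point): Centre of the gun's aluminium body, 83 mm behind the gun's origin; axes as the gun's. 46 mm long (x), 68 mm wide (y), top 23 mm above this point. Pistol grip and trigger below it; between it and the rear wall two low side rails and a bed. The rod runs through it.
- rod (a joint): Travel of the push rod in m, growing as it is pushed in towards the nose (along the gun's -x). 0: drawn right back, disc 46 mm behind the gun's origin; end stop at 0.060. At the start it is drawn back, between 0 and 0.02. With a cartridge home its disc meets the cartridge at about 0.042 to 0.046. It stays where it is left; friction about 3 N.
- rod_disc (a point): Centre of the front face of the rod's steel disc (24 mm diameter), on the gun's axis; axes as the gun's.
- rod_knob (a point): Centre of the black knob at the rear end of the rod, behind the main block: a cylinder 26 mm in diameter, 22 mm long, lying along the gun's axis, which can be pinched across y; 126 mm behind rod_disc; axes as the gun's. Clear space all round it.
- bearing: A steel ball bearing lying flat, 52 mm outside diameter, 15 mm high; origin under its centre. Bystander, on the other side of the stand from the cartridge.
- oil_bottle: An oil bottle with a black cap standing on the bench, 56 mm diameter, 130 mm high; origin under its centre. Bystander.
- wrench: A steel wrench 160 mm long lying on the bench; origin under its middle, x along it. Bystander.
Mind the look-alikes: they are no part of the job. There is more than one size of the part that bears cartridge_mid; the job needs the largest.

How it is judged (in metres and radians):
On the way:
1. the cartridge sits home in the gun, its flange down in the gap behind the slotted plate, cap end forward (x of cartridge_flange in the frame of gun between -0.0035 and 0.0035 m and y of cartridge_flange in the frame of gun between -0.0035 and 0.0035 m and z of cartridge_flange in the frame of gun between -0.004 and 0.004 m and angle between the x axis of cartridge_flange and the x axis of gun, either way round below 0.14 rad and x of cartridge_mid in the frame of gun below -0.04 m), for 0.3 s.
At the end, for the whole second after the job is handed in: The cartridge rests in the gun: flange centre within 3.5 mm of the gun's seat point along and across the gun's axis and within 4 mm in height, axes within 0.14 rad, and the rod's disc within 3 mm of the cartridge's rear face; both at rest (all of step 1 and x of rod_disc in the frame of cartridge_piston between -0.003 and 0.003 m and linear speed of cartridge below 0.01 m/s and velocity of joint rod below 0.005 m/s); the robot touches nothing.
It fails at once if the bearing, the bottle or the wrench was moved by more than 30 mm, or the bottle tipped over (distance of any of bearing, oil_bottle, wrench from where it was at the start of the episode above 0.03 m or angle between oil_bottle's own z axis and vertical above 0.5 rad).
It also fails if it takes over 54 s, if anything falls off the work surface, if the arm or the gripper's body presses on something with over 40 N, if the wrist force passes 120 N, or if a joint passes its speed limit or range.

## Robot

A 7-joint arm with a two-finger parallel gripper is mounted at the origin on the work surface. World frame = base frame: x ahead of the robot, y to its left, z up, the work surface at z = 0. Lengths are in mm, angles in rad, forces in N, time in s.
With the tool pointing down it reaches from about 400 to 850 mm from the base axis. Payload 4.5 kg.
Tool frame: the origin (TCP) lies midway between the tips of the shut fingers; the grasp point (between the pads) lies 19 mm behind it; z points along the fingers, y is the line along which they close (so a half turn about z gives the same grasp; the last joint's range is limited). The gripper opens to 88 mm and grips with 3 to 60 N. Pads are 18 mm wide; open, the fingers measure 123 mm over their backs; the gripper's body (75 mm by 187 mm) begins 45 mm behind the grasp point.
Start: joints at [-1.215, 0.689, -0.195, 1.565, 0.157, 0.902, -0.215], TCP at [197.652, 592.948, 238.743] pointing down, gripper open.
Joint ranges: [-3.01, 3.01], [-0.46, 2.08], [-1.47, 1.51], [0.13, 2.56], [-1, 4.14], [0.04, 2.09], [-2.66, 2.66]. Speed limits (rad/s): [2.57, 2.57, 3.14, 3.14, 3.14, 3.14, 3.14].

## Interface

Orientations are given as a 3x3 rotation matrix whose columns are the frame's x, y, z axes.
In Python, from workcell import ctrl gives the robot as it stands.
- The arm moves only by the tool play_rows, never from a script. Its argument "series" is a list of rows, each a list of 3 entries, a list of its own where there are three numbers: the opening, from 0 (shut) to 1 (fully open), then the shift along the world's x, y, z in cm, then the turn, a rotation vector about the world's x, y, z in degrees. A call has 1 to 5 rows; each row is the pose to reach, as a shift and turn from the pose commanded when the call began; what a row does not reach only later rows make up. A row lasts 1/10 s, in which the tool goes at most 50 mm and 8.59 degrees, less where a joint would pass 70% of its speed; a pose out of reach is approached as far as the arm can. A call with a gripper value outside its range is refused whole. The fingers move at their own pace and stop on an object; "squeeze" is the grip in N (left out, the last holds). Time passes only in rows, so rows that repeat a pose let the fingers close. It gives the time, the measured TCP pose, the force, the opening and the grip force at its end, in the units of the state.
- ctrl.read_state(): the state, without advancing time (a new reading comes with each control period).
- ctrl.read_camera(name): name is "scene" or "top" or "wrist"; returns the picture (400x640x3 uint8, red, green, blue); there is no depth.
- ctrl.camera_params(name): a dict with "camera_matrix" (3x3 intrinsics, pixels), "R" (3x3) and "t" (3): a world point X has camera coordinates R X + t. Camera axes: x right, y down, z forward; pixel columns grow to the right and rows downward; lengths in mm; the calibration is good to about 2 mm. A picture is of the moment at which its call begins: read the wrist's pose just before it. camera_params takes no time and is no camera call; for the wrist camera it gives the pose at the moment of the call.
- ctrl.sign_off(): hands the job in; it is judged then, once.
The state is a dict: "t": time; "joints": joint angles; "qvel": joint speeds; "joint_efforts": joint torques, N m; "eef_pos": TCP position; "eef_rot": TCP orientation; "ft_force": force on the tool from outside, world axes, zero at the start; "ft_torque": the same for the moment, N m; "width": finger opening in mm; "finger_force": force on a finger pad.
Only numpy, scipy, OpenCV 4.12 (cv2) and the standard library are available. Lean on these libraries where they do the work, as an engineer would, in place of code of your own. Each camera call takes 0.05 s, during which the arm holds its last target. There are 200 camera calls.

## Working session

There is one attempt and no reset: what is moved stays moved. The work goes in short steps, Python scripts to look and compute and a tool call to move; the robot and the scene stay as the last step left them, time stands still between calls to the robot, and variables do not carry over. Pictures are saved under pics/ and viewed, at most 10 in all, crops included, and the job is handed in when it is done.

Besides the shell and the picture viewer there is one more tool, called by a JSON object that holds its "api" and its "payload". play_rows: Moves the arm, as the interface text tells. Its arguments: {"type":"object","properties":{"series":{"type":"array"},"squeeze":{"type":"number"}},"required":["series"]}

```bash
mkdir -p pics; ls
cat > h.py <<'E'
import numpy as np, cv2
from workcell import ctrl
def snap(n,f):
    im=ctrl.read_camera(n); cv2.imwrite('pics/'+f,im[:,:,::-1].copy()); return im
def ray(n,u,v,P=None):
    P=P or ctrl.camera_params(n); K,R,t=[np.array(P[k],float) for k in('camera_matrix','R','t')]
    d=R.T@np.linalg.solve(K,[u,v,1]); return -R.T@t.ravel(), d/np.linalg.norm(d)
def onz(n,u,v,z,P=None):
    c,d=ray(n,u,v,P); return c+d*(z-c[2])/d[2]
def proj(n,X,P=None):
    P=P or ctrl.camera_params(n); K,R,t=[np.array(P[k],float) for k in('camera_matrix','R','t')]
    p=K@(R@np.array(X,float)+t.ravel()); return p[:2]/p[2]
def tri(*rs):
    A=sum(np.eye(3)-np.outer(d,d) for c,d in rs); b=sum((np.eye(3)-np.outer(d,d))@c for c,d in rs)
    X=np.linalg.solve(A,b); return X,[np.linalg.norm((np.eye(3)-np.outer(d,d))@(X-c)) for c,d in rs]
E
python3 - <<'E'
from h import *
np.set_printoptions(precision=3,suppress=True)
a=snap('scene','s0.png');b=snap('top','t0.png')
for n in('scene','top'):
    P=ctrl.camera_params(n);print(n,P['camera_matrix'][0][0],ray(n,320,200))
s=ctrl.read_state();print(s['t'],s['eef_pos'],s['eef_rot'])
E
```

```text
pics
scene 394.81731566795895 (array([ 992.042, -631.216, 1101.057]), array([-0.408,  0.479, -0.777]))
top 413.8494361323883 (array([ 366.195,  -12.405, 1246.776]), array([ 0.135, -0.036, -0.99 ]))
0.1 [197.517 592.366 237.989] [[-0.949  0.316 -0.   ]
 [ 0.316  0.949 -0.002]
 [-0.    -0.002 -1.   ]]
```

View pics/s0.png

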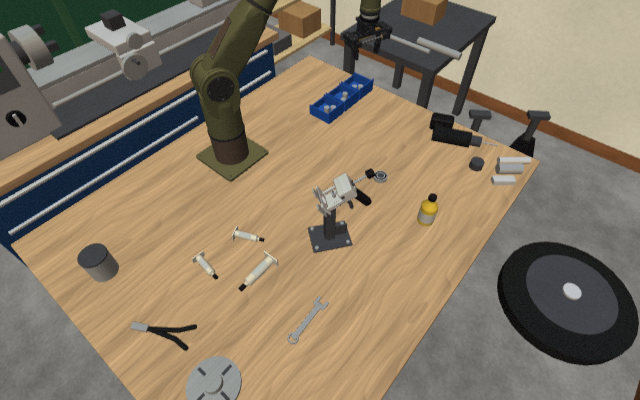

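View pics/t0.png

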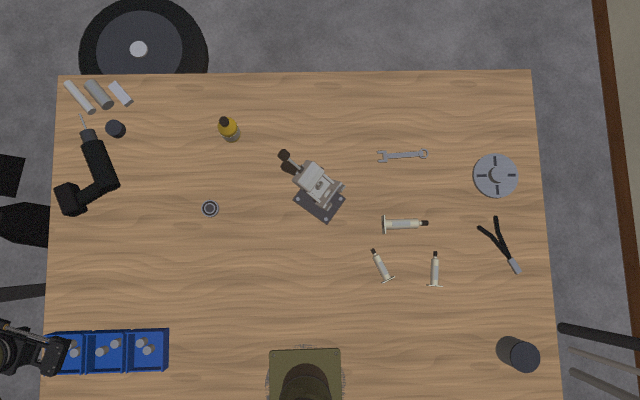

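The scene picture shows the large cartridge at about (260,272), with its cap at lower left (242,288). The gun is at (340,195), with its knob at (370,174). In the top picture the cartridge is at (405,224), its flange at (384,224) and its cap at (428,223). The gun plate is near (332,195), the knob at (285,155), and two smaller look-alikes are at (382,265) and (435,268). I'll enlarge both views.

Run:
```python
from h import *
a=cv2.imread('pics/s0.png');b=cv2.imread('pics/t0.png')
A=cv2.resize(a[160:260,295:395],(400,400)+() if 0 else (600,600),interpolation=2)
B=cv2.resize(b[140:230,270:360],(600,600),interpolation=2)
cv2.imwrite('pics/c0.png',cv2.resize(np.hstack([A,B]),(800,400),interpolation=3))
np.set_printoptions(precision=1,suppress=True)
for n,u,v,z in[('top',384,224,17),('top',428,223,17),('scene',243,288,17),('scene',272,256,17),('top',319,205,5),('scene',330,238,5),('top',228,127,0),('top',210,208,0),('top',402,155,0)]:print(n,u,v,onz(n,u,v,z))
```

```text
top 384 224 [ 457.3 -246.7   17. ]
top 428 223 [ 457.1 -379.5   17. ]
scene 243 288 [ 463.5 -368.6   17. ]
scene 272 256 [ 452.7 -234.6   17. ]
top 319 205 [520.5 -54.1   5. ]
scene 330 238 [545.8 -58.4   5. ]
top 228 127 [770.6 220.9   0. ]
top 210 208 [519.4 274.3   0. ]
top 402 155 [ 671.6 -316.1    0. ]
```

View pics/c0.png

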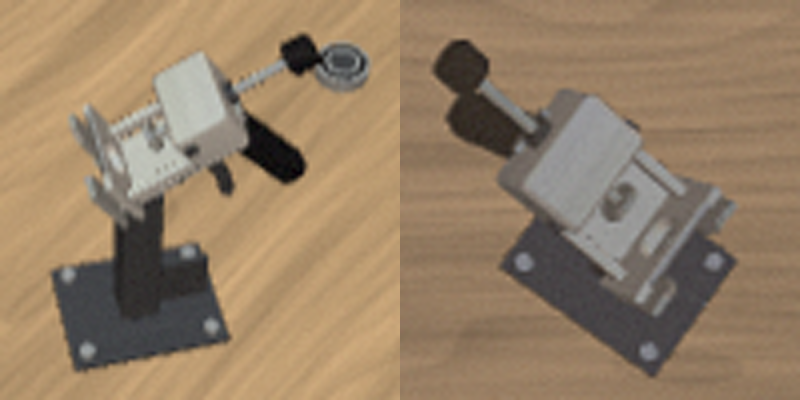

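The crop shows the stand's bolts, the knob at scene (370,173) and top (284,155), and the slotted plate's prongs at scene (317,187) and (319,205). The seat's nose points down and right in the top view. I'll move towards the gun for a wrist look.

{"api": "play_rows", "payload": {"series": [[1,[2.6,-3.8,2.3],[0,0,-8]],[1,[5.2,-7.6,4.6],[0,0,-16]],[1,[7.8,-11.5,7],[0,0,-24]],[1,[10.5,-15.3,9.3],[0,0,-32]],[1,[13,-19,11.5],[0,0,-40]]]}}

```text
t: 0.6
eef_pos: [324.6, 406.5, 351.1]
eef_rot: [[-0.519, 0.855, -0.0], [0.855, 0.519, -0.0], [-0.0, -0.001, -1.0]]
ft_force: [-0.1, 0.5, 0.2]
width: 88.1
finger_force: 0.0
```

{"api": "play_rows", "payload": {"series": [[1,[2,-4.5,1],[0,0,-7]],[1,[4,-9,2],[0,0,-13]],[1,[6,-13.5,3],[0,0,-19]],[1,[8,-18,4],[0,0,-25.6]],[1,[9,-22.5,5],[0,0,-31.6]]]}}

```text
t: 1.1
eef_pos: [414.8, 181.3, 400.7]
eef_rot: [[0.006, 1.0, 0.0], [1.0, -0.006, -0.0], [-0.0, 0.0, -1.0]]
ft_force: [0.8, 0.1, 0.3]
width: 88.4
finger_force: 0.0
```

{"api": "play_rows", "payload": {"series": [[1,[0,-4.5,1],[0,0,0]],[1,[0,-9,2],[0,0,0]],[1,[0,-13.5,3],[0,0,0]],[1,[0,-17,4],[0,0,0]],[1,[0,-20,4],[0,0,0]]]}}

```text
t: 1.6
eef_pos: [414.0, -18.9, 441.5]
eef_rot: [[0.003, 1.0, 0.002], [1.0, -0.003, 0.0], [0.0, 0.002, -1.0]]
ft_force: [0.6, 0.9, -0.7]
width: 88.2
finger_force: 0.0
```

Run:
```python
from h import *
np.set_printoptions(precision=2,suppress=True)
s=ctrl.read_state();print(s['t'],s['eef_pos'],s['eef_rot'],s['joints'])
import pickle
P=ctrl.camera_params('wrist');snap('wrist','w1.png');pickle.dump(P,open('w1.pkl','wb'))
print(ray('wrist',320,200,P))
for X in [(460,-300,17),(530,-60,200)]: print(proj('wrist',X,P))
S=lambda x,y:(295+x/4,160+y/4)
T=lambda x,y:(270+(x-400)/4.444,140+y/4.444)
print('knob',tri(ray('scene',*S(299,53)),ray('top',*T(461,67))))
for p in[(523,262),(713,261),(649,352)]:print(onz('top',*T(*p),8))
for p in[(68,274),(188,252),(88,350),(211,326)]:print(onz('scene',*S(*p),8))
```

```text
1.6 [413.98 -18.88 441.54] [[ 0.  1.  0.]
 [ 1. -0.  0.]
 [ 0.  0. -1.]] [-0.32  0.17  0.31  1.82 -0.06  1.16  0.01]
(array([412.63,  64.65, 587.44]), array([-0.  , -0.32, -0.95]))
[343.92 278.72]
[412.2  195.42]
knob (array([607.72,  36.35, 283.56]), [np.float64(0.46957351078324927), np.float64(0.46957351078347637)])
[539.93   9.95   8.  ]
[ 537.74 -119.38    8.  ]
[476.58 -73.96   8.  ]
[476.58 -69.16   8.  ]
[540.06  13.27   8.  ]
[ 537.86 -115.34    8.  ]
[600.36 -33.31   8.  ]
```

View pics/w1.png

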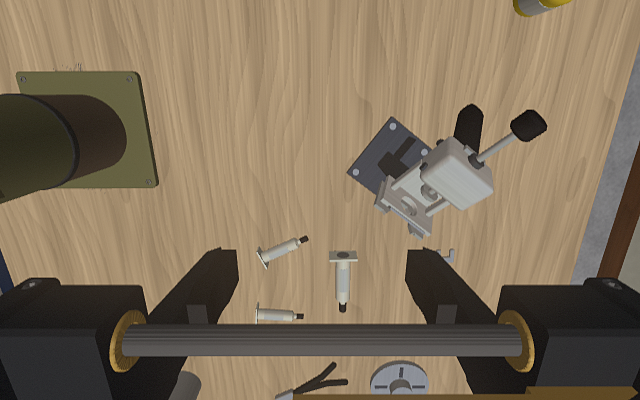

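The wrist view shows the cartridge's flange at (343,256) and its cap tip at (343,311). The gun plate's prongs are near (383,190) and (417,232), and the knob is at (528,125). The knob triangulates to (608,36,284), which gives a rod travel of about 5 mm. The bolts give a gun yaw of about 52.7°. I'll go over the cartridge now.

{"api": "play_rows", "payload": {"series": [[1,[0.8,-4.8,0],[0,0,0]],[1,[1.7,-9.6,0],[0,0,0]],[1,[2.6,-14.4,0],[0,0,0]],[1,[3.5,-19.2,-1],[0,0,0]],[1,[4.4,-23.5,-3],[0,0,0]]]}}

```text
t: 2.15
eef_pos: [458.6, -254.1, 410.9]
eef_rot: [[0.001, 1.0, 0.003], [1.0, -0.001, -0.001], [-0.001, 0.003, -1.0]]
ft_force: [0.9, 1.2, 0.8]
width: 88.3
finger_force: 0.0
```

{"api": "play_rows", "payload": {"series": [[1,[0,-3.5,-3.3],[0,0,0]],[1,[0,-3.5,-8],[0,0,0]],[1,[0,-3.5,-13],[0,0,0]],[1,[0,-3.5,-18],[0,0,0]],[1,[0,-3.5,-23],[0,0,0]]]}}

```text
t: 2.65
eef_pos: [457.8, -286.1, 178.5]
eef_rot: [[0.001, 1.0, 0.0], [1.0, -0.001, 0.0], [0.0, 0.0, -1.0]]
ft_force: [2.0, 0.1, -0.0]
width: 87.7
finger_force: 0.0
```

{"api": "play_rows", "payload": {"series": [[1,[0,0,-2.5],[0,0,0]],[1,[0,0,-2.5],[0,0,0]]]}}

```text
t: 2.85
eef_pos: [455.7, -284.6, 151.9]
eef_rot: [[0.0, 1.0, -0.007], [1.0, -0.0, 0.005], [0.005, -0.007, -1.0]]
ft_force: [-0.3, 0.4, 0.3]
width: 88.2
finger_force: 0.0
```

Run:
```python
from h import *
np.set_printoptions(precision=2,suppress=True)
s=ctrl.read_state();print(s['t'],s['eef_pos'],s['eef_rot'],s['joints'])
import pickle
P=ctrl.camera_params('wrist');snap('wrist','w2.png');pickle.dump(P,open('w2.pkl','wb'))
print(proj('wrist',s['eef_pos'],P))
for X in [(458,-243,17),(458,-378,17)]: print(proj('wrist',X,P))
# gun prediction in w1
P1=pickle.load(open('w1.pkl','rb'))
a=np.radians(52.7);h=np.array([np.cos(a),np.sin(a),0])
x=h*.8660254+[0,0,.5];y=np.cross([0,0,1],h);z=np.cross(x,y)
O=np.array([607.7,36.4,283.6])-167.2*x;O[2]=200;print(O,x,y,z)
im=cv2.imread('pics/w1.png')
for g in[(-9,40,20),(-9,-40,20),(-9,22,20),(-9,-22,20),(-106,34,23),(-60,34,23),(-60,-34,23),(-106,-34,23)]:
    g=np.array(g,float); g[0]=-g[0] if g[0]<-50 else g[0]
    p=proj('wrist',O+x*g[0]+y*g[1]+z*g[2],P1); cv2.circle(im,tuple(int(round(v*8)) for v in p),6,(0,0,255),-1,16,3)
w=cv2.imread('pics/w2.png')
cv2.imwrite('pics/c1.png',np.hstack([cv2.resize(im[90:250,340:500],(400,400),interpolation=2),cv2.resize(w[40:360,160:480],(400,400))]))
```

```text
2.85 [ 455.69 -284.56  151.92] [[ 0.    1.   -0.01]
 [ 1.   -0.    0.  ]
 [ 0.   -0.01 -1.  ]] [ 0.32  0.72  0.27  1.92 -0.34  0.55  0.81]
[323.59 262.55]
[326.32 144.06]
[325.7  277.36]
[519.95 -78.78 200.  ] [0.52 0.69 0.5 ] [-0.8   0.61  0.  ] [-0.3  -0.4   0.87]
```

View pics/c1.png

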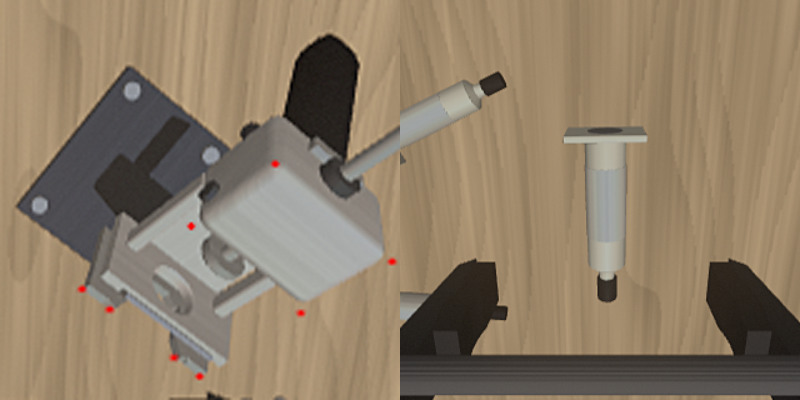

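The gun model's points land within about 3 mm of the plate's prongs in the first wrist view. In the second, the cartridge lies along y with its flange at (324,147) and its cap tip at (325.5,281).

Run:
```python
from h import *
import pickle
np.set_printoptions(precision=2,suppress=True)
P=pickle.load(open('w2.pkl','rb'))
im=cv2.imread('pics/w2.png');hsv=cv2.cvtColor(im,cv2.COLOR_BGR2HSV)
# cream/white: low saturation & bright
m=((hsv[:,:,1]<75)&(hsv[:,:,2]>120)).astype(np.uint8)
n,l,st,c=cv2.connectedComponentsWithStats(m)
for i in range(1,n):
    if st[i][4]>200: print(st[i],c[i])
k=((hsv[:,:,2]<70)).astype(np.uint8);k[:,:295]=0;k[:,355:]=0;k[330:]=0
n,l2,st2,c2=cv2.connectedComponentsWithStats(k)
for i in range(1,n):
    if st2[i][4]>50: print('dark',st2[i],c2[i])
for r in (180,200,220,240):
    xs=np.where(np.abs(im[r,290:360].astype(int)-im[r,285].astype(int)).sum(1)>60)[0]+290
    print(r,xs.min(),xs.max())
    a=(xs.min()+xs.max())/2;print(onz('wrist',a,r,30,P),onz('wrist',xs.min(),r,17,P)-onz('wrist',xs.max(),r,17,P))
for u,v,z in[(324,141.6,36),(324,153.6,17),(325.5,281,20)]:print(onz('wrist',u,v,z,P))
```

```text
[ 136  104   93   59 2433] [180.97 133.45]
[120 132  33  46 219] [135.74 154.53]
[ 518  136   60  149 2772] [544.77 204.23]
[ 290  148   68  116 3597] [324.85 198.89]
[144 276  37  21 526] [158.85 285.45]
dark [310 143  28   4  81] [323.63 144.2 ]
dark [318 260  15  22 256] [325.08 271.25]
dark [295 324  60   6 300] [324.48 326.98]
180 308 341
[ 456.45 -272.28   30.  ] [-30.2   -0.04   0.  ]
200 308 340
[ 456.05 -290.68   30.  ] [-29.91  -0.06   0.  ]
220 309 340
[ 456.55 -309.87   30.  ] [-29.6   -0.07   0.  ]
240 310 339
[ 456.61 -329.91   30.  ] [-28.31  -0.08   0.  ]
[ 455.93 -238.21   36.  ]
[ 455.98 -251.45   17.  ]
[ 457.79 -380.34   20.  ]
```

{"api": "play_rows", "payload": {"series": [[1,[0,-1.0,-4],[0,0,0]],[1,[0,-1.0,-8],[0,0,0]],[1,[0,-1.0,-11],[0,0,0]],[1,[0,-1.0,-11],[0,0,0]],[1,[0,-1.0,-11],[0,0,0]]], "squeeze": 30}}

```text
t: 3.4
eef_pos: [459.0, -297.4, 47.2]
eef_rot: [[0.001, 1.0, 0.002], [1.0, -0.001, -0.001], [-0.001, 0.002, -1.0]]
ft_force: [0.3, 0.3, -0.1]
width: 87.9
finger_force: 0.0
```

{"api": "play_rows", "payload": {"series": [[1,[-0.2,-0.3,-2.5],[0,0,0.6]],[1,[-0.2,-0.3,-4.2],[0,0,0.6]],[1,[-0.2,-0.3,-4.2],[0,0,0.6]],[0.25,[-0.2,-0.3,-4.2],[0,0,0.6]],[0.2,[-0.2,-0.3,-4.2],[0,0,0.6]]]}}

```text
t: 3.9
eef_pos: [457.2, -300.3, 5.4]
eef_rot: [[-0.01, 1.0, 0.003], [1.0, 0.01, -0.002], [-0.002, 0.003, -1.0]]
ft_force: [0.3, -1.0, 0.5]
width: 74.2
finger_force: 0.0
```

{"api": "play_rows", "payload": {"series": [[0.1,[0,0,0],[0,0,0]],[0,[0,0,0],[0,0,0]],[0,[0,0,0],[0,0,0]],[0,[0,0,0],[0,0,0]],[0,[0,0,0],[0,0,0]]]}}

```text
t: 4.4
eef_pos: [455.9, -299.6, 3.5]
eef_rot: [[-0.01, 1.0, 0.0], [1.0, 0.01, 0.0], [0.0, 0.0, -1.0]]
ft_force: [-0.4, -0.2, 1.1]
width: 34.6
finger_force: 0.0
```

{"api": "play_rows", "payload": {"series": [[0,[0,0,0],[0,0,0]],[0,[0,0,0],[0,0,0]],[0,[0,0,2],[0,0,0]],[0,[0,0,6],[0,0,0]],[0,[0,0,10],[0,0,0]]]}}

```text
t: 4.9
eef_pos: [455.0, -299.1, 103.8]
eef_rot: [[-0.01, 1.0, -0.002], [1.0, 0.01, 0.002], [0.002, -0.002, -1.0]]
ft_force: [1.0, -0.1, -0.8]
width: 29.1
finger_force: 30.0
```

```bash
cat >> h.py <<'E'
from scipy.spatial.transform import Rotation as Ro
def gun(yaw=52.7,O=(520,-78.8,200)):
    a=np.radians(yaw);h=np.array([np.cos(a),np.sin(a),0])
    x=h*.8660254+[0,0,.5];y=np.cross([0,0,1],h);return np.array(O,float),np.stack([x,y,np.cross(x,y)],1)
def delta(Rt,pt):
    s=ctrl.read_state();print('t',s['t'],'pos',s['eef_pos'],'w',s['width'],s['finger_force'],s['ft_force'])
    rv=np.degrees(Ro.from_matrix(Rt@np.array(s['eef_rot']).T).as_rotvec())
    print('shift cm',(pt-s['eef_pos'])/10,'turn',rv,np.linalg.norm(rv))
E
python3 - <<'E'
from h import *
np.set_printoptions(precision=2,suppress=True)
O,G=gun(); x,y,z=G.T
T=np.stack([x,-y,-z],1)@Ro.from_euler('y',1.7,degrees=True).as_matrix()
# cart x in tool: (cos,0,-sin .03) -> check
c=T@[np.cos(.03),0,-np.sin(.03)];print('dot',c@x)
for up in(70,0):
    p=O-52.5*x-T@[2.6,0,-13.5]+up*z
    print(p); delta(T,p)
print(T)
E
```

```text
dot 0.9982202315428275
[ 474.2  -138.93  221.52]
t 4.9 pos [ 455.05 -299.09  103.84] w 29.12266958111177 29.99578356742859 [ 0.98 -0.13 -0.77]
shift cm [ 1.92 16.02 11.77] turn [ 30.5  -10.26 -36.9 ] 48.96436263216002
[ 495.41 -111.08  160.9 ]
t 4.9 pos [ 455.05 -299.09  103.84] w 29.12266958111177 29.99578356742859 [ 0.98 -0.13 -0.77]
shift cm [ 4.04 18.8   5.71] turn [ 30.5  -10.26 -36.9 ] 48.96436263216002
[[ 0.52  0.8   0.32]
 [ 0.68 -0.61  0.42]
 [ 0.53  0.   -0.85]]
```

{"api": "play_rows", "payload": {"series": [[0,[0.1,1,4],[4.6,-1.5,-6]],[0,[0.2,2,8],[9.2,-3,-12]],[0,[0.3,4,12],[13.8,-4.6,-18.2]],[0,[0.4,5,15],[18.4,-6.2,-24.4]],[0,[0.5,6,17],[23,-7.8,-30.4]]]}}

```text
t: 5.4
eef_pos: [461.5, -239.7, 275.9]
eef_rot: [[0.458, 0.858, 0.233], [0.79, -0.513, 0.337], [0.408, 0.03, -0.912]]
ft_force: [0.0, 0.2, -1.5]
width: 29.3
finger_force: 30.0
```

Run:
```python
from h import *
np.set_printoptions(precision=2,suppress=True)
O,G=gun(); x,y,z=G.T
T=np.stack([x,-y,-z],1)@Ro.from_euler('y',-1.7,degrees=True).as_matrix()
c=T@[np.cos(.03),0,-np.sin(.03)];print('dot',c@x)
p=O-52.5*x-T@[2.6,0,-13.5]+80*z
delta(T,p)
```

```text
dot 0.9999999391920862
t 5.4 pos [ 461.5  -239.73  275.95] w 29.294307180810787 29.99189257621765 [ 0.02  0.24 -1.49]
shift cm [ 0.92  9.62 -4.6 ] turn [ 4.43 -0.92 -6.37] 7.81289049871101
```

{"api": "play_rows", "payload": {"series": [[0,[0.3,4,0],[3,-0.6,-4]],[0,[0.7,7.5,-1],[4.4,-0.9,-6.4]],[0,[0.9,9.6,-3],[4.4,-0.9,-6.4]],[0,[0.9,9.6,-4.6],[4.4,-0.9,-6.4]],[0,[0.9,9.6,-4.6],[4.4,-0.9,-6.4]]]}}

```text
t: 5.9
eef_pos: [468.6, -142.4, 226.0]
eef_rot: [[0.534, 0.798, 0.279], [0.702, -0.602, 0.379], [0.471, -0.007, -0.882]]
ft_force: [0.1, 0.1, -1.2]
width: 28.9
finger_force: 30.0
```

{"api": "play_rows", "payload": {"series": [[0,[0,0,0],[0,0,0]],[0,[0,0,0],[0,0,0]]]}}

```text
t: 6.1
eef_pos: [470.3, -144.6, 228.1]
eef_rot: [[0.533, 0.797, 0.284], [0.703, -0.604, 0.376], [0.471, -0.001, -0.882]]
ft_force: [-0.2, 0.4, -1.4]
width: 29.1
finger_force: 30.0
```

Run:
```python
from h import *
import pickle
np.set_printoptions(precision=3,suppress=True)
O,G=gun(); x,y,z=G.T
T=np.stack([x,-y,-z],1)@Ro.from_euler('y',-1.7,degrees=True).as_matrix()
delta(T,O-52.5*x-T@[2.6,0,-13.5]+80*z)
s=ctrl.read_state();P=ctrl.camera_params('wrist');a=snap('wrist','w3.png');pickle.dump((P,s),open('w3.pkl','wb'))
b=snap('scene','s3.png'); t=snap('top','t3.png')
im=a[:,:,::-1].copy()
for g in[(-4,40,20),(-4,-40,20),(-4,22,20),(-4,-22,20),(4,0,20),(60,34,23),(60,-34,23),(106,34,23),(106,-34,23)]:
    p=proj('wrist',O+G@np.array(g,float),P);cv2.circle(im,tuple(int(round(v*8)) for v in p),12,(0,0,255),-1,16,3)
cv2.imwrite('pics/w3m.png',im)
```

```text
t 6.1 pos [ 470.271 -144.586  228.063] w 29.12984657784263 29.99443084001541 [-0.219  0.387 -1.38 ]
shift cm [0.043 0.107 0.185] turn [ 0.142 -0.167 -0.146] 0.2633149095988857
```

View pics/w3m.png

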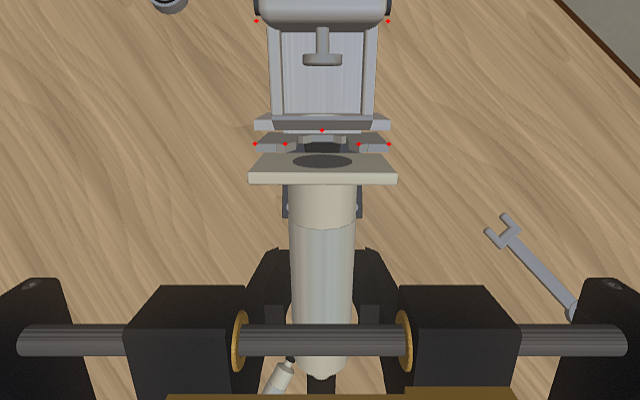

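The wrist view shows the flange at about (323,170), centred over the slot. The plate strip is at rows 135-152 and the wall at 115-130. Both are within a few pixels of the model.

Run:
```python
from h import *
import pickle
np.set_printoptions(precision=2,suppress=True)
P,s=pickle.load(open('w3.pkl','rb'))
O,G=gun()
print('cam in gun',G.T@(ray('wrist',320,200,P)[0]-O))
q=lambda g:proj('wrist',O+G@np.array(g,float),P)
for g in[(-9,40,20),(-9,-40,20),(-4,40,20),(-4,-40,20),(-4,0,-10),(4,34,20),(4,-34,20),(60,34,23),(60,-34,23),(9.2,0,29),(4,0,20)]:print(g,q(g))
T=np.array(s['eef_rot']);C=T@Ro.from_euler('y',1.7,degrees=True).as_matrix()
mid=np.array(s['eef_pos'])+T@[2.6,0,-13.5]
ex=C[:,0];ey=-C[:,1];ez=-C[:,2];print('align',G.T@ex)
for g in[(55,28,-18),(55,-28,-18),(55,28,18),(55,-28,18),(50,28,18),(50,-28,18)]:
    print(g,proj('wrist',mid+ex*g[0]+ey*g[1]+ez*g[2],P))
im=cv2.imread('pics/w3.png')
cv2.imwrite('pics/c3.png',cv2.resize(im[95:205,240:400],(800,550),interpolation=2))
```

```text
cam in gun [ 30.72  -0.21 209.39]
(-9, 40, 20) [255.06 151.54]
(-9, -40, 20) [387.75 151.89]
(-4, 40, 20) [254.46 143.25]
(-4, -40, 20) [388.39 143.6 ]
(-4, 0, -10) [321.48 135.4 ]
(4, 34, 20) [263.66 129.67]
(4, -34, 20) [379.24 129.97]
(60, 34, 23) [255.89  20.43]
(60, -34, 23) [387.51  20.75]
(9.2, 0, 29) [321.45 122.64]
(4, 0, 20) [321.45 129.82]
align [ 1.  0. -0.]
(55, 28, -18) [262.4  149.48]
(55, -28, -18) [381.02 149.54]
(55, 28, 18) [245.29 168.93]
(55, -28, 18) [398.39 168.99]
(50, 28, 18) [246.42 182.03]
(50, -28, 18) [397.23 182.08]
```

View pics/c3.png

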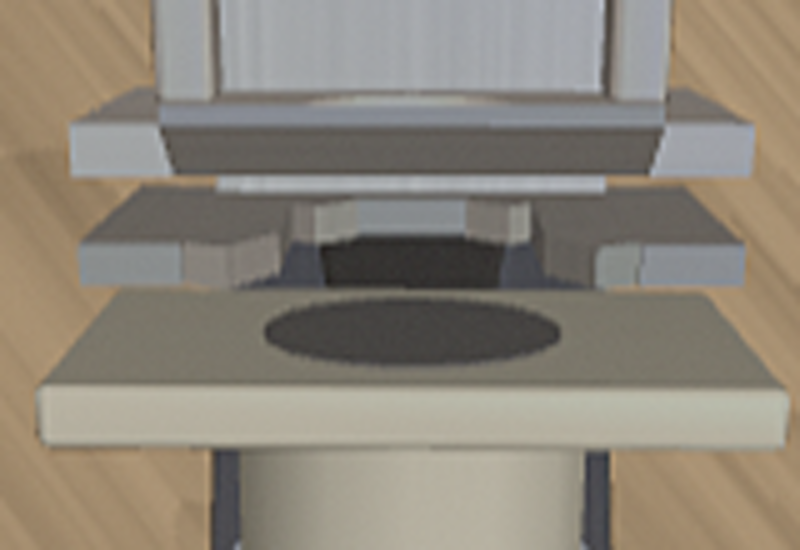

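The crop agrees with the model: the plate's rear top edge is at row 143.4 (predicted 143.4) and the wall edge at 130.2 (predicted 129.8). The flange's top rear edge is at row 172.2, columns 248-397.4, so it sits slightly lower and further forward than I assumed.

Run:
```python
from h import *
import pickle
np.set_printoptions(precision=2,suppress=True)
P,s=pickle.load(open('w3.pkl','rb'))
O,G=gun()
def ing(u,v,zg):
    c,d=ray('wrist',u,v,P);c=G.T@(c-O);d=G.T@d;return c+d*(zg-c[2])/d[2]
print('plate ctr',ing(322.3,143.4,20),ing(322.3,152.2,20),ing(322.3,130.2,20))
T=np.array(s['eef_rot']);C=T@Ro.from_euler('y',1.7,degrees=True).as_matrix()
mid=np.array(s['eef_pos'])+T@[2.6,0,-13.5]
f=G.T@(mid+C[:,0]*55-C[:,2]*18-O);b=G.T@(mid+C[:,0]*55+C[:,2]*18-O);print('pred',f,b)
for dz in(-1.5,-2.2,-3):
    L,R=ing(248,172.2,f[2]+dz),ing(397.4,172.2,f[2]+dz);l,r=ing(264,153,b[2]+dz),ing(381,153,b[2]+dz)
    print(dz,'top',(L+R)/2,L[1]-R[1],'front',ing(322.7,184,f[2]+dz),'bot',(l+r)/2,l[1]-r[1])
print(G)
```

```text
plate ctr [-3.99 -0.53 20.  ] [-9.29 -0.54 20.  ] [ 3.78 -0.5  20.  ]
pred [ 0.73 -0.27 96.74] [ 0.6  -0.19 60.74]
-1.5 top [-0.91 -0.58 95.24] 55.58165526535269 front [-5.51 -0.6  95.24] bot [-1.39 -0.57 59.24] 56.00864919262533
-2.2 top [-1.1  -0.58 94.54] 55.92249641889117 front [-5.73 -0.6  94.54] bot [-1.54 -0.57 58.54] 56.26976161729971
-3 top [-1.32 -0.58 93.74] 56.31202916579231 front [-5.98 -0.61 93.74] bot [-1.71 -0.57 57.74] 56.56817581692758
[[ 0.52 -0.8  -0.3 ]
 [ 0.69  0.61 -0.4 ]
 [ 0.5   0.    0.87]]
```

{"api": "play_rows", "payload": {"series": [[0,[0.7,0.9,-0.7],[0,0,0]],[0,[1.2,1.6,-2.0],[0,0,0]],[0,[1.2,1.6,-2.5],[0,0,0]],[0,[1.2,1.6,-2.5],[0,0,0]],[0,[1.2,1.6,-2.5],[0,0,0]]]}}

```text
t: 6.75
eef_pos: [481.8, -128.4, 202.7]
eef_rot: [[0.533, 0.797, 0.283], [0.703, -0.604, 0.376], [0.471, -0.002, -0.882]]
ft_force: [-0.9, -0.6, -0.8]
width: 29.4
finger_force: 30.0
```

Run:
```python
from h import *
import pickle
np.set_printoptions(precision=2,suppress=True)
s=ctrl.read_state();P=ctrl.camera_params('wrist');a=snap('wrist','w4.png');pickle.dump((P,s),open('w4.pkl','wb'))
P3,s3=pickle.load(open('w3.pkl','rb'));O,G=gun()
print('moved in gun',G.T@(np.array(s['eef_pos'])-s3['eef_pos']),s['ft_force'])
print('drot',np.degrees(Ro.from_matrix(np.array(s['eef_rot'])@np.array(s3['eef_rot']).T).as_rotvec()))
im=a[:,:,::-1].copy()
cv2.imwrite('pics/c4.png',cv2.resize(im[95:205,240:400],(800,550),interpolation=2))
q=lambda g:proj('wrist',O+G@np.array(g,float),P)
for g in[(-9,40,20),(-4,40,20),(-4,-40,20),(4,34,20),(2.5,28,62),(2.5,-28,62),(-2.5,0,62),(2.5,28,26),(2.5,-28,26)]:
    p=q(g);print(g,p,(p-[240,95])*5)
```

```text
moved in gun [  4.56   0.6  -31.88] [-0.9  -0.65 -0.76]
drot [0.03 0.05 0.01]
(-9, 40, 20) [244.7  173.15] [ 23.49 390.75]
(-4, 40, 20) [243.87 163.64] [ 19.35 343.22]
(-4, -40, 20) [401.23 164.02] [806.13 345.09]
(4, 34, 20) [254.51 148.02] [ 72.55 265.1 ]
(2.5, 28, 62) [248.47 173.93] [ 42.33 394.64]
(2.5, -28, 62) [396.9  174.29] [784.48 396.44]
(-2.5, 0, 62) [322.61 186.72] [413.07 458.6 ]
(2.5, 28, 26) [264.66 153.58] [123.32 292.9 ]
(2.5, -28, 26) [380.51 153.85] [702.53 294.24]
```

View pics/c4.png

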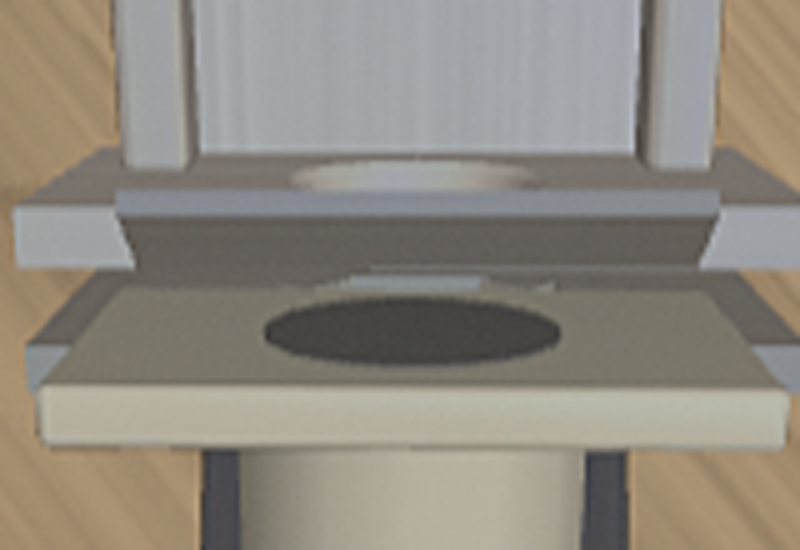

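The flange is now in line with the gap. Its rear bottom edge is at row 153 (target 153.6) and it is centred at column 322.7, so I'll descend along -z.

{"api": "play_rows", "payload": {"series": [[0,[0.2,0.3,-0.6],[0,0,0]],[0,[0.4,0.52,-1.13],[0,0,0]],[0,[0.61,0.8,-1.73],[0,0,0]],[0,[0.76,1.0,-2.17],[0,0,0]],[0,[0.76,1.0,-2.17],[0,0,0]]]}}

```text
t: 7.3
eef_pos: [488.9, -119.7, 180.0]
eef_rot: [[0.536, 0.796, 0.282], [0.703, -0.605, 0.374], [0.469, -0.002, -0.883]]
ft_force: [-4.3, -4.6, 0.5]
width: 28.9
finger_force: 30.0
```

```bash
cat > st.py <<'E'
from h import *
import pickle
np.set_printoptions(precision=2,suppress=True)
P4,s4=pickle.load(open('w4.pkl','rb'));O,G=gun();s=ctrl.read_state()
print('moved in gun',G.T@(np.array(s['eef_pos'])-s4['eef_pos']),'F gun',G.T@np.array(s['ft_force']),s['width'])
print('drot gun',G.T@np.degrees(Ro.from_matrix(np.array(s['eef_rot'])@np.array(s4['eef_rot']).T).as_rotvec()))
E
python3 st.py
```

```text
moved in gun [ -1.68  -0.28 -25.29] F gun [-5.19  0.67  3.56] 28.881789873097393
drot gun [-0.06  0.14 -0.1 ]
```

{"api": "play_rows", "payload": {"series": [[0,[0.1,0.15,-0.5],[0,0,0]],[0,[0.25,0.35,-0.95],[0,0,0]],[0,[0.4,0.55,-1.4],[0,0,0]],[0,[0.52,0.7,-1.7],[0,0,0]],[0,[0.52,0.7,-1.7],[0,0,0]]]}}

```text
t: 7.8
eef_pos: [494.8, -110.6, 163.4]
eef_rot: [[0.533, 0.798, 0.282], [0.703, -0.603, 0.377], [0.471, -0.003, -0.882]]
ft_force: [-1.8, -3.4, -0.1]
width: 29.1
finger_force: 30.0
```

```bash
python3 st.py
```

```text
moved in gun [ -0.58   0.48 -45.14] F gun [-3.35 -0.67  1.81] 29.124345278598195
drot gun [ 0.07 -0.02  0.03]
```

{"api": "play_rows", "payload": {"series": [[0,[0.05,0.06,-0.13],[0,0,0]],[0,[0.08,0.1,-0.22],[0,0,0]],[0,[0.08,0.1,-0.22],[0,0,0]]]}}

```text
t: 8.1
eef_pos: [495.8, -109.4, 161.8]
eef_rot: [[0.532, 0.798, 0.283], [0.703, -0.603, 0.377], [0.471, -0.002, -0.882]]
ft_force: [-0.7, -2.0, 3.0]
width: 29.3
finger_force: 30.0
```

```bash
python3 st.py
python3 - <<'E'
from h import *
a=snap('wrist','w5.png')[:,:,::-1];b=snap('scene','s5.png')[:,:,::-1]
cv2.imwrite('pics/c5.png',np.hstack([cv2.resize(a[95:255,240:400],(400,400),interpolation=2),cv2.resize(b[160:240,290:370],(400,400),interpolation=2)]))
E
```

```text
moved in gun [ -0.06   0.41 -47.25] F gun [-0.27 -0.66  3.65] 29.267455494815003
drot gun [ 0.04 -0.04  0.07]
```

View pics/c5.png

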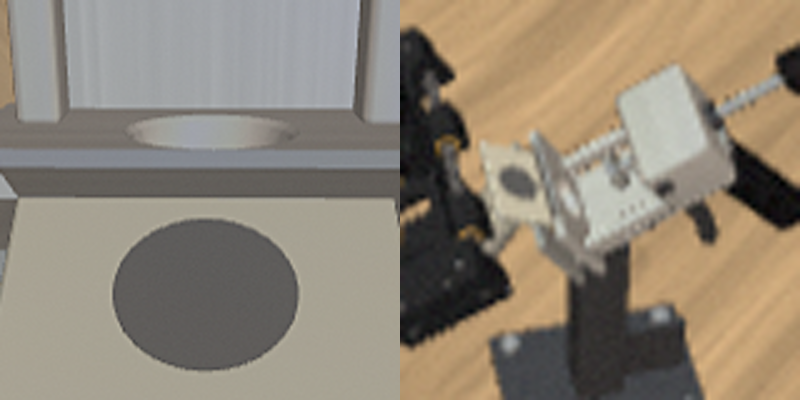

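The flange hasn't entered the gap. It caught on the plate's top, and the cartridge pitched tail-up in the grip, so its rear face is now broad in the wrist view. I'll back off along +z and measure the pitch.

{"api": "play_rows", "payload": {"series": [[0,[-0.5,-0.7,1.5],[0,0,0]],[0,[-1.2,-1.6,3.5],[0,0,0]],[0,[-1.9,-2.5,5.5],[0,0,0]],[0,[-2.4,-3.2,6.9],[0,0,0]],[0,[-2.4,-3.2,6.9],[0,0,0]]]}}

```text
t: 8.7
eef_pos: [471.8, -142.1, 231.8]
eef_rot: [[0.532, 0.798, 0.284], [0.704, -0.603, 0.376], [0.471, 0.0, -0.882]]
ft_force: [-0.4, -0.8, -1.5]
width: 29.4
finger_force: 30.0
```

```bash
python3 st.py
python3 - <<'E'
from h import *
import pickle
np.set_printoptions(precision=2,suppress=True)
s=ctrl.read_state();P=ctrl.camera_params('wrist');a=snap('wrist','w6.png')[:,:,::-1];pickle.dump((P,s),open('w6.pkl','wb'))
b=snap('scene','s6.png')[:,:,::-1]
hs=cv2.cvtColor(a.copy(),cv2.COLOR_BGR2HSV)
cv2.imwrite('pics/c6.png',np.hstack([cv2.resize(a[60:260,220:420],(400,400),interpolation=2),cv2.resize(b[140:260,250:370],(400,400),interpolation=2)]))
E
```

```text
moved in gun [-0.15 -0.3  33.66] F gun [-1.53 -0.18 -0.86] 29.39802709046747
drot gun [-0.08 -0.02  0.11]
```

View pics/c6.png

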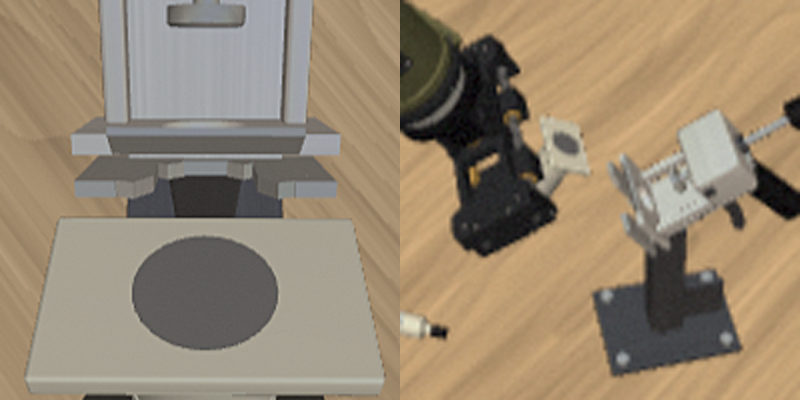

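The crop shows the cartridge pitched about 30° tail-up in the grip, with its rear face broad at (320,205) in the wrist frame. I'll re-level it by pressing it onto clear bench with the tool vertical, then re-grip.

{"api": "play_rows", "payload": {"series": [[0,[-0.2,-4,0],[-5.6,4.2,0]],[0,[-0.4,-7.5,-3],[-11.2,8.5,0]],[0,[-0.6,-10.8,-6.5],[-16.8,12.7,0]],[0,[-0.7,-10.8,-11],[-22.4,17,0]],[0,[-0.7,-10.8,-14.5],[-22.4,17,0]]], "squeeze": 15}}

```text
t: 9.3
eef_pos: [468.5, -241.5, 81.9]
eef_rot: [[0.592, 0.806, -0.005], [0.806, -0.592, 0.003], [-0.0, -0.006, -1.0]]
ft_force: [0.9, 1.0, -0.9]
width: 29.4
finger_force: 15.0
```

{"api": "play_rows", "payload": {"series": [[0,[0,0,-1],[0,0,0]],[0,[0,0,-2],[0,0,0]],[0,[0,0,-3],[0,0,0]],[0,[0,0,-4],[0,0,0]],[0,[0,0,-4],[0,0,0]]]}}

```text
t: 9.8
eef_pos: [464.0, -250.3, 45.3]
eef_rot: [[0.606, 0.796, -0.003], [0.796, -0.606, 0.002], [0.0, -0.003, -1.0]]
ft_force: [0.2, 0.0, -0.4]
width: 29.6
finger_force: 15.0
```

{"api": "play_rows", "payload": {"series": [[0,[0,0,-0.8],[0,0,0]],[0,[0,0,-1.6],[0,0,0]],[0,[0,0,-2.4],[0,0,0]],[0,[0,0,-3.1],[0,0,0]],[0,[0,0,-3.1],[0,0,0]]]}}

```text
t: 10.3
eef_pos: [464.2, -249.6, 13.7]
eef_rot: [[0.604, 0.797, -0.003], [0.797, -0.604, 0.002], [-0.001, -0.004, -1.0]]
ft_force: [-0.5, 0.2, 0.3]
width: 29.4
finger_force: 15.0
```

{"api": "play_rows", "payload": {"series": [[0,[0,0,-0.3],[0,0,0]],[0,[0,0,-0.6],[0,0,0]],[0,[0,0,-0.9],[0,0,0]],[0,[0,0,-1.0],[0,0,0]],[0,[0,0,-1.0],[0,0,0]]]}}

```text
t: 10.8
eef_pos: [464.7, -249.5, 4.5]
eef_rot: [[0.604, 0.797, -0.002], [0.797, -0.604, 0.002], [-0.0, -0.003, -1.0]]
ft_force: [1.1, 1.6, 2.4]
width: 29.9
finger_force: 15.0
```

{"api": "play_rows", "payload": {"series": [[0.45,[0,0,-0.05],[0,0,0]],[0.45,[0,0,-0.05],[0,0,0]],[0.45,[0,0,-0.05],[0,0,0]],[0.3,[0,0,-0.05],[0,0,0]],[0,[0,0,-0.05],[0,0,0]]], "squeeze": 55}}

```text
t: 11.3
eef_pos: [464.3, -249.8, 4.0]
eef_rot: [[0.604, 0.797, -0.003], [0.797, -0.604, 0.001], [-0.001, -0.003, -1.0]]
ft_force: [-0.3, 0.1, -0.7]
width: 28.6
finger_force: 55.0
```

{"api": "play_rows", "payload": {"series": [[0,[0,0,0],[0,0,0]],[0,[0,0,0],[0,0,0]],[0,[0,0,0],[0,0,0]],[0,[0,0,3],[0,0,0]],[0,[0,0,7],[0,0,0]]]}}

```text
t: 11.8
eef_pos: [463.3, -248.7, 73.3]
eef_rot: [[0.604, 0.797, -0.006], [0.797, -0.604, 0.004], [-0.001, -0.007, -1.0]]
ft_force: [0.6, 0.5, -0.6]
width: 28.6
finger_force: 55.0
```

Run:
```python
from h import *
import pickle
np.set_printoptions(precision=2,suppress=True)
O,G=gun(); x,y,z=G.T
T=np.stack([x,-y,-z],1)@Ro.from_euler('y',-1.7,degrees=True).as_matrix()
P3,s3=pickle.load(open('w3.pkl','rb'))
delta(T,np.array(s3['eef_pos'])+5*z+4*x)
s=ctrl.read_state();P=ctrl.camera_params('wrist');a=snap('wrist','w7.png')[:,:,::-1]
for nm in('w3','w7'):
    im=cv2.imread(f'pics/{nm}.png');h=cv2.cvtColor(im,cv2.COLOR_BGR2HSV)
    # dark piston ellipse inside flange
    m=((h[:,:,2]<95)&(h[:,:,1]<60)).astype(np.uint8);m[:,:285]=0;m[:,365:]=0;m[:152]=0;m[172 if nm=='w3' else 240:]=0
    n,l,st,c=cv2.connectedComponentsWithStats(m)
    for i in range(1,n):
        if st[i][4]>150:print(nm,st[i],c[i])
```

```text
t 11.8 pos [ 463.34 -248.68   73.34] w 28.59126870108643 54.99709725379944 [ 0.61  0.49 -0.58]
shift cm [ 0.75 10.49 16.11] turn [ 22.31 -17.47  -0.24] 28.334794497859274
w3 [293 155  59  13 640] [321.91 160.96]
w7 [292 152  60  13 646] [321.58 157.74]
```

{"api": "play_rows", "payload": {"series": [[0,[0.1,0,4.8],[5.5,-4.3,0]],[0,[0.2,1,9.5],[11,-8.6,0]],[0,[0.4,3,14],[16.7,-13,-0.2]],[0,[0.6,7,16.1],[22.3,-17.5,-0.2]],[0,[0.8,10.5,16.1],[22.3,-17.5,-0.2]]]}}

```text
t: 12.35
eef_pos: [471.3, -149.9, 236.7]
eef_rot: [[0.54, 0.787, 0.299], [0.695, -0.617, 0.369], [0.475, 0.009, -0.88]]
ft_force: [0.5, 1.3, -1.2]
width: 28.9
finger_force: 55.0
```

{"api": "play_rows", "payload": {"series": [[0,[0,0,0],[0,0,0]],[0,[0,0,0],[0,0,0]],[0,[0,0,0],[0,0,0]]]}}

```text
t: 12.65
eef_pos: [472.8, -145.5, 234.8]
eef_rot: [[0.533, 0.794, 0.291], [0.701, -0.608, 0.373], [0.474, 0.005, -0.881]]
ft_force: [-0.3, 0.3, -0.5]
width: 28.7
finger_force: 55.0
```

Run:
```python
from h import *
import pickle
np.set_printoptions(precision=2,suppress=True)
O,G=gun(); x,y,z=G.T
s=ctrl.read_state();P=ctrl.camera_params('wrist');a=snap('wrist','w8.png')[:,:,::-1];pickle.dump((P,s),open('w8.pkl','wb'))
P3,s3=pickle.load(open('w3.pkl','rb'))
print('rel w3',G.T@(np.array(s['eef_pos'])-s3['eef_pos']),'drot',G.T@np.degrees(Ro.from_matrix(np.array(s['eef_rot'])@np.array(s3['eef_rot']).T).as_rotvec()))
# vertical edge profile at cols through the flange & plate, old and new
for nm in('w3','w8'):
    g=cv2.cvtColor(cv2.imread(f'pics/{nm}.png'),cv2.COLOR_BGR2GRAY).astype(int)
    for lo,hi in((258,274),(366,384)):
        p=g[110:200,lo:hi].mean(1);d=np.diff(p);print(nm,lo,[(110.5+i+.5,round(d[i])) for i in range(len(d)) if abs(d[i])>9])
    for row in (178,):
        p=g[row-2:row+3].mean(0);d=np.diff(p);print('cols',[(i+1,round(d[i])) for i in range(235,410) if abs(d[i])>12])
```

```text
rel w3 [ 4.06 -2.54  5.41] drot [-0.44 -0.18 -0.06]
w3 258 [(119.0, 16), (120.0, 20), (130.0, -14), (131.0, -16), (132.0, -12), (143.0, 16), (144.0, 25), (172.0, 46), (173.0, 19), (183.0, -18), (184.0, -30), (185.0, 9)]
w3 366 [(115.0, -13), (119.0, 14), (132.0, -16), (133.0, -11), (144.0, 31), (153.0, -14), (154.0, -12), (172.0, 19), (173.0, 38), (174.0, 11), (184.0, -23)]
cols [(247, -14), (248, 30), (249, 20), (397, -23), (398, -22)]
w8 258 [(121.0, -10), (126.0, 16), (136.0, -13), (137.0, -21), (149.0, 28), (169.0, 47), (170.0, 12), (180.0, -20), (181.0, -21)]
w8 366 [(125.0, 18), (126.0, 26), (136.0, -16), (137.0, -13), (149.0, 29), (151.0, -13), (169.0, 32), (170.0, 31), (180.0, -11), (181.0, -30)]
cols [(248, 18), (249, 23), (397, -43), (398, 20)]
```

```bash
cat > m.py <<'E'
from h import *
import pickle,sys
np.set_printoptions(precision=2,suppress=True)
# usage: name rowTop rowFront colL colR plateRow  : flange in gun frame
P,s=pickle.load(open(sys.argv[1]+'.pkl','rb'));rt,rf,cl,cr,pr,plc=map(float,sys.argv[2:8])
O,G=gun()
def ing(u,v,zg):
    c,d=ray('wrist',u,v,P);c=G.T@(c-O);d=G.T@d;return c+d*(zg-c[2])/d[2]
from scipy.optimize import brentq
zt=brentq(lambda z:ing(cl,rt,z)[1]-ing(cr,rt,z)[1]-55.9,30,130)
c=(ing(cl,rt,zt)+ing(cr,rt,zt))/2;f=ing((cl+cr)/2,rf,zt)
pl=ing(plc,pr,20)
print('flange centre x',(c[0]+f[0])/2,'y',c[1],'z',zt-18,'plate back x',pl[0],'y',pl[1])
print('to home: dx',-((c[0]+f[0])/2-(pl[0]+4)),'dy',pl[1]-c[1])
E
python3 m.py w3 172.2 184 248 397.4 143.7 322.3
python3 - <<'E'
import cv2,numpy as np
g=cv2.cvtColor(cv2.imread('pics/w8.png'),cv2.COLOR_BGR2GRAY).astype(int)
for r0,r1 in((150,153),(128,134),(173,179)):
    d=np.diff(g[r0:r1].mean(0));print(r0,[(i+1,round(d[i])) for i in range(235,410) if abs(d[i])>10])
E
python3 m.py w8 169.5 180.7 248.3 397.2 149.1 322.3
```

```text
flange centre x -3.402538759200805 y -0.5784525339459616 z 76.58300494168259 plate back x -4.165305194224231 y -0.5277493569490358
to home: dx 3.2372335649765738 dy 0.050703176996925836
150 [(262, -11), (362, 11)]
128 [(251, 28), (252, 10), (269, -27), (270, -39), (364, 30), (365, 42), (383, -17)]
173 [(248, 27), (249, 18), (397, -47), (398, 21)]
flange centre x 1.5088411870562393 y -3.059238940331648 z 81.45687203075241 plate back x -4.340565596465886 y -3.562472029621345
to home: dx -1.8494067835221255 dy -0.5032330892896972
```

{"api": "play_rows", "payload": {"series": [[0,[0.2,0.4,-0.7],[0,0,0]],[0,[0.5,0.9,-1.7],[0,0,0]],[0,[0.8,1.4,-2.7],[0,0,0]],[0,[0.9,1.6,-3.2],[0,0,0]],[0,[0.9,1.6,-3.2],[0,0,0]]]}}

```text
t: 13.2
eef_pos: [481.3, -128.1, 202.1]
eef_rot: [[0.533, 0.795, 0.29], [0.701, -0.607, 0.376], [0.474, 0.003, -0.88]]
ft_force: [-0.7, 0.5, -1.0]
width: 29.0
finger_force: 55.0
```

{"api": "play_rows", "payload": {"series": [[0,[0,0,0],[0,0,0]],[0,[0,0,0],[0,0,0]]]}}

```text
t: 13.4
eef_pos: [481.7, -129.1, 203.3]
eef_rot: [[0.533, 0.794, 0.292], [0.701, -0.608, 0.374], [0.474, 0.005, -0.88]]
ft_force: [0.9, 0.1, -1.4]
width: 28.6
finger_force: 55.0
```

Run:
```python
from h import *
import pickle
np.set_printoptions(precision=2,suppress=True)
O,G=gun()
s=ctrl.read_state();P=ctrl.camera_params('wrist');a=snap('wrist','w9.png')[:,:,::-1];pickle.dump((P,s),open('w9.pkl','wb'));s2=ctrl.read_state()
P3,s3=pickle.load(open('w3.pkl','rb'))
print('rel w3',G.T@(np.array(s['eef_pos'])-s3['eef_pos']),G.T@(np.array(s2['eef_pos'])-s3['eef_pos']),'drot',G.T@np.degrees(Ro.from_matrix(np.array(s['eef_rot'])@np.array(s3['eef_rot']).T).as_rotvec()))
g=cv2.cvtColor(a.copy(),cv2.COLOR_BGR2GRAY).astype(int)
for lo,hi in((246,252),(258,274),(366,384),(393,398)):
    d=np.diff(g[110:200,lo:hi].mean(1));print(lo,[(111+i,round(d[i])) for i in range(len(d)) if abs(d[i])>9])
for r0,r1 in((140,147),(173,179)):
    d=np.diff(g[r0:r1].mean(0));print(r0,[(i+1,round(d[i])) for i in range(225,420) if abs(d[i])>12])
```

```text
rel w3 [  4.32   0.32 -31.09] [  4.33   0.35 -31.02] drot [-0.44 -0.23 -0.05]
246 [(136, 36), (137, 10), (148, -23), (149, -11), (163, 27), (164, 16), (169, 31), (180, -11)]
258 [(128, -13), (129, -11), (132, 12), (136, 13), (137, -18), (138, -15), (148, -20), (149, -12), (150, 11), (169, 47), (170, 13), (180, -20), (181, -27), (182, 9)]
366 [(128, -15), (129, -10), (132, 17), (137, -27), (138, -13), (148, -10), (150, 10), (169, 32), (170, 30), (171, 10), (180, -11), (181, -29)]
393 [(130, -9), (131, -14), (132, -13), (135, 20), (136, 29), (163, 27), (164, 20), (169, 13), (170, 29), (171, 11), (181, -20)]
140 [(242, 21), (243, 17), (264, -20), (265, -31), (266, -19), (379, 14), (380, 33), (381, 18), (403, -12)]
173 [(248, 26), (249, 18), (397, -48), (398, 22)]
```

```bash
python3 m.py w9 169.5 180.7 248.3 397.2 163.4 322.7;python3 - <<'E'
from h import *
import pickle
P,s=pickle.load(open('w9.pkl','rb'));O,G=gun()
def ing(u,v,zg):
    c,d=ray('wrist',u,v,P);c=G.T@(c-O);d=G.T@d;return c+d*(zg-c[2])/d[2]
for z in(25,26,27,28):print('bottom rear',ing(322.7,150.2,z),'width', ing(264,150.2,z)[1]-ing(381,150.2,z)[1])
print('wall',ing(322.7,148.5,20))
E
```

```text
flange centre x 1.7567817388028057 y -0.14891218697738218 z 45.00333612004471 plate back x -4.18723259139859 y -0.5348160684795789
to home: dx -1.9440143302013961 dy -0.3859038815021967
bottom rear [ 3.61218013 -0.4638235  25.        ] width 57.0969884150103
bottom rear [ 3.81292846 -0.45339166 26.        ] width 56.72541625675606
bottom rear [ 4.0136768  -0.44295983 27.        ] width 56.3538440985018
bottom rear [ 4.21442513 -0.432528   28.        ] width 55.98227194024756
wall [ 3.46908976 -0.51359746 20.        ]
```

Run:
```python
from h import *
import pickle
np.set_printoptions(precision=2,suppress=True)
P,s=pickle.load(open('w4.pkl','rb'));O,G=gun()
sh=np.array([-.06,.41,-47.25])
def ing(u,v,zg):
    c,d=ray('wrist',u,v,P);c=G.T@(c-O)+sh;d=G.T@d;return c+d*(zg-c[2])/d[2]
a=cv2.imread('pics/w5.png');g=cv2.cvtColor(a,cv2.COLOR_BGR2GRAY).astype(int)
for r in(176,185,195):
    d=np.diff(g[r-1:r+2].mean(0));print(r,[(i+1,round(d[i])) for i in range(225,420) if abs(d[i])>12])
d=np.diff(g[130:260,255:280].mean(1));print([(131+i,round(d[i])) for i in range(len(d)) if abs(d[i])>7])
for z in(5,10,15,20,25):
    L,R=ing(246,174,z),ing(398,174,z);print(z,L,L[1]-R[1])
print('lip',ing(322,154.5,29),ing(322,161,29))
```

```text
176 [(234, -25), (247, 48), (248, 18), (398, -73), (414, 17), (415, 13)]
185 [(226, -18), (245, 54), (246, 20), (304, -16), (306, -13), (307, -14), (337, 14), (338, 14), (399, -22), (400, -47)]
195 [(242, -15), (243, 30), (244, 21), (291, -28), (292, -38), (352, 18), (353, 36), (354, 19), (401, -36)]
[(138, -15), (139, -9), (154, 9), (155, 12), (161, -8), (162, -27), (163, -13), (174, 57), (175, 14), (258, 10)]
5 [-0.36 31.77  5.  ] 62.180096456736706
10 [ 1.06 30.52 10.  ] 59.6979423917668
15 [ 2.48 29.28 15.  ] 57.21578832679691
20 [ 3.9  28.04 20.  ] 54.73363426182701
25 [ 5.32 26.8  25.  ] 52.251480196857116
lip [13.05  0.67 29.  ] [10.9   0.67 29.  ]
```

The flange is centred (column 322.7 for both the flange and the wall), and its rear bottom edge is just at the wall's foot. That leaves 3 mm clearance to the plate this time, so I'll descend slowly.

{"api": "play_rows", "payload": {"series": [[0,[0.1,0.13,-0.28],[0,0,0]],[0,[0.2,0.26,-0.56],[0,0,0]],[0,[0.28,0.37,-0.8],[0,0,0]],[0,[0.36,0.48,-1.04],[0,0,0]],[0,[0.36,0.48,-1.04],[0,0,0]]]}}

```text
t: 13.95
eef_pos: [484.7, -125.1, 192.2]
eef_rot: [[0.534, 0.793, 0.291], [0.7, -0.609, 0.373], [0.473, 0.005, -0.881]]
ft_force: [-3.9, -4.5, 3.3]
width: 28.8
finger_force: 55.0
```

```bash
sed -i 's/w4.pkl/w9.pkl/' st.py
cat >> st.py <<'E'
a=snap('wrist','wx.png');P=ctrl.camera_params('wrist')
g=cv2.cvtColor(a,cv2.COLOR_RGB2GRAY).astype(int)
for lo,hi in((258,274),(366,384)):
    d=np.diff(g[100:230,lo:hi].mean(1));print(lo,[(101+i,round(d[i])) for i in range(len(d)) if abs(d[i])>9])
print('wallfoot/platetop rows',proj('wrist',O+G@[3.7,28,20],P),proj('wrist',O+G@[-4.1,28,20],P))
E
python3 st.py
```

```text
moved in gun [ -1.21   0.02 -12.07] F gun [-3.46  0.41  5.85] 28.769311993741624
drot gun [-0.02  0.07 -0.08]
258 [(129, -18), (130, -11), (134, 12), (139, -29), (140, -15), (173, 42), (174, 16), (184, -18), (185, -24)]
366 [(129, -15), (133, 13), (134, 10), (138, -14), (139, -28), (149, 16), (173, 31), (174, 28), (184, -11), (185, -23)]
wallfoot/platetop rows [261.54 150.57] [262.64 166.91]
```

{"api": "play_rows", "payload": {"series": [[0,[-0.2,-0.3,0.3],[-1.4,1,0]],[0,[-0.43,-0.56,0.67],[-2.8,2.1,0]],[0,[-0.43,-0.56,0.67],[-2.8,2.1,0]],[0,[-0.43,-0.56,0.67],[-2.8,2.1,0]]]}}

```text
t: 14.4
eef_pos: [481.0, -129.0, 199.3]
eef_rot: [[0.548, 0.795, 0.259], [0.723, -0.606, 0.331], [0.42, 0.005, -0.907]]
ft_force: [0.5, -0.9, -1.6]
width: 28.8
finger_force: 55.0
```

```bash
cat >> st.py <<'E'
for r in(180,):
    d=np.diff(g[r-3:r+3].mean(0));print(r,[(i+1,round(d[i])) for i in range(225,420) if abs(d[i])>14])
d=np.diff(g[100:165,300:345].mean(1));print('mid',[(101+i,round(d[i])) for i in range(len(d)) if abs(d[i])>7])
pickle.dump((P,s),open('wx.pkl','wb'))
E
python3 st.py
```

```text
moved in gun [-2.32  0.61 -3.28] F gun [-1.19 -0.93 -1.12] 28.816948559898915
drot gun [0.04 3.46 0.06]
258 [(121, -12), (122, -13), (129, 15), (134, -20), (135, -19), (144, -12), (145, -16), (169, 50), (170, 15), (180, -19), (181, -38), (182, 13), (183, 12)]
366 [(122, -14), (129, 21), (134, -23), (135, -26), (144, 18), (169, 36), (170, 31), (171, 10), (180, -12), (181, -29)]
wallfoot/platetop rows [264.69 144.15] [265.82 159.94]
180 [(247, -16), (248, 24), (397, -26)]
mid [(117, -23), (118, -29), (120, 25), (121, 12), (129, -10), (134, -23), (135, -26), (144, 23), (145, 14), (150, -14), (151, -15), (152, -19), (153, -18), (164, 20)]
```

```bash
python3 m.py wx 169.6 180.7 248 397.2 159.94 322;python3 - <<'E'
from h import *
import pickle
np.set_printoptions(precision=2,suppress=True)
P,s=pickle.load(open('wx.pkl','rb'));O,G=gun()
def ing(u,v,zg):
    c,d=ray('wrist',u,v,P);c=G.T@(c-O);d=G.T@d;return c+d*(zg-c[2])/d[2]
print('wall/lip foot',ing(322,144.7,20))
for z in(19,21,23,25,27):print('bottom rear',z,ing(322.7,151.5,z)[0])
im=cv2.imread('pics/wx.png');cv2.imwrite('pics/cx.png',cv2.resize(im[95:205,240:400],(800,550),interpolation=2))
E
```

```text
flange centre x 0.7500052472891436 y 0.5891773519944206 z 38.354263964153716 plate back x -4.085793346056306 y 0.5865316770141058
to home: dx -0.8357985933454497 dy -0.0026456749803147606
wall/lip foot [ 3.46  0.61 20.  ]
bottom rear 19 -0.13857009679627197
bottom rear 21 0.39869119096169925
bottom rear 23 0.9359524787196705
bottom rear 25 1.4732137664776417
bottom rear 27 2.010475054235613
```

View pics/cx.png

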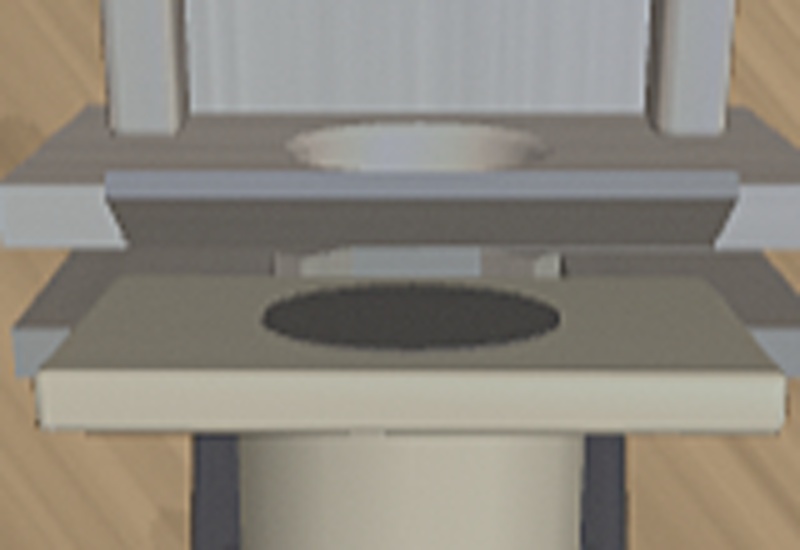

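The crop shows the flange (rows 150-181) clear of the lip foot at row 144.5, and about 0.7 mm to the +y side of the gun's centre. That crop made 11 viewed pictures, one over the limit of 10, so I'll view no more and work from numbers only. Next I'll square the cartridge up and centre it.

{"api": "play_rows", "payload": {"series": [[0,[0,0,0],[1.4,-1,0]],[0,[0.07,-0.03,-0.03],[2.8,-2.1,0]],[0,[0.07,-0.03,-0.03],[2.8,-2.1,0]],[0,[0.07,-0.03,-0.03],[2.8,-2.1,0]],[0,[0.07,-0.03,-0.03],[2.8,-2.1,0]]]}}

```text
t: 14.95
eef_pos: [481.6, -129.5, 199.1]
eef_rot: [[0.533, 0.795, 0.291], [0.701, -0.607, 0.375], [0.474, 0.004, -0.88]]
ft_force: [0.4, 0.0, -1.6]
width: 28.9
finger_force: 55.0
```

```bash
cat > st2.py <<'E'
from h import *
import pickle
np.set_printoptions(precision=2,suppress=True)
P9,s9=pickle.load(open('w9.pkl','rb'));O,G=gun();s=ctrl.read_state()
P=ctrl.camera_params('wrist');a=snap('wrist','wx.png');pickle.dump((P,s),open('wx.pkl','wb'))
print(s['t'],'moved',G.T@(np.array(s['eef_pos'])-s9['eef_pos']),'F gun',G.T@np.array(s['ft_force']),'drot',G.T@np.degrees(Ro.from_matrix(np.array(s['eef_rot'])@np.array(s9['eef_rot']).T).as_rotvec()))
g=cv2.cvtColor(a,cv2.COLOR_RGB2GRAY).astype(float)
def e(v,o,th):
    d=np.diff(v);L=[];i=0
    while i<len(d):
        if abs(d[i])>th:
            j=i
            while j<len(d) and abs(d[j])>th and d[j]*d[i]>0:j+=1
            w=np.abs(d[i:j]);L.append((round(float(o+.5+(np.arange(i,j)*w).sum()/w.sum()),1),int(d[i:j].sum())));i=j
        else:i+=1
    return L
for lo,hi in((270,284),(358,372)):print('rows',lo,e(g[100:230,lo:hi].mean(1),100.5,6))
for r in(176,180):print('cols',r,e(g[r-1:r+2].mean(0)[225:420],225.5,12))
def ing(u,v,zg):
    c,d=ray('wrist',u,v,P);c=G.T@(c-O);d=G.T@d;return c+d*(zg-c[2])/d[2]
for n,p in dict(lipfootL=(3.6,0,20),plate=(-4.1,0,20),liptop=(9.5,0,29)).items():print(n,proj('wrist',O+G@np.array(p,float),P))
E
python3 st2.py
```

```text
14.95 moved [-2.47 -0.2  -3.44] F gun [-0.56 -0.35 -1.51] drot [ 0.07 -0.01  0.01]
rows 270 [(122.0, -25), (125.5, -13), (128.0, 15), (133.4, -44), (144.0, 29), (145.7, -25), (150.0, 14), (169.2, 61), (180.9, -76), (183.0, 12)]
rows 358 [(122.0, -33), (127.5, 23), (133.4, -44), (144.0, 34), (145.6, -31), (150.4, 20), (168.0, -6), (169.6, 71), (181.1, -64)]
cols 176 [(248.4, 41), (397.0, -54), (398.0, 30)]
cols 180 [(247.0, -24), (248.0, 20), (396.0, -13)]
lipfootL [321.37 144.61]
plate [321.34 160.05]
liptop [321.48 135.3 ]
```

{"api": "play_rows", "payload": {"series": [[0,[0.04,0.06,0.04],[0,0,0]],[0,[0.15,0.2,-0.25],[0,0,0]],[0,[0.25,0.33,-0.54],[0,0,0]],[0,[0.34,0.45,-0.83],[0,0,0]],[0,[0.34,0.45,-0.83],[0,0,0]]]}}

```text
t: 15.5
eef_pos: [484.9, -124.7, 190.3]
eef_rot: [[0.533, 0.795, 0.291], [0.701, -0.607, 0.375], [0.475, 0.004, -0.88]]
ft_force: [-0.1, -0.6, -0.9]
width: 28.8
finger_force: 55.0
```

```bash
python3 st2.py
```

```text
15.5 moved [ -1.84   0.11 -13.9 ] F gun [-0.97 -0.29 -0.52] drot [ 0.11 -0.02  0.01]
rows 270 [(125.4, -29), (132.4, 21), (138.3, -44), (149.3, 25), (169.2, 62), (181.0, -81), (183.0, 12)]
rows 358 [(125.4, -41), (132.4, 22), (138.3, -44), (149.0, 15), (168.0, -6), (169.6, 71), (181.2, -71), (220.0, 7), (229.0, -6)]
cols 176 [(248.4, 41), (397.0, -59), (398.0, 30)]
cols 180 [(247.0, -26), (248.6, 40), (396.0, -14)]
lipfootL [322.12 150.07]
plate [322.08 166.41]
liptop [322.28 140.52]
```

No contact force with the flange 7 mm into the gap, so I'll continue down.

{"api": "play_rows", "payload": {"series": [[0,[0.09,0.12,-0.26],[0,0,0]],[0,[0.2,0.26,-0.56],[0,0,0]],[0,[0.3,0.4,-0.87],[0,0,0]],[0,[0.45,0.6,-1.3],[0,0,0]],[0,[0.45,0.6,-1.3],[0,0,0]]]}}

```text
t: 16.05
eef_pos: [489.4, -118.6, 177.3]
eef_rot: [[0.533, 0.795, 0.291], [0.701, -0.607, 0.376], [0.475, 0.004, -0.88]]
ft_force: [0.7, 0.8, -1.5]
width: 28.4
finger_force: 55.0
```

```bash
python3 st2.py
```

```text
16.05 moved [ -1.82   0.22 -29.03] F gun [ 0.16 -0.06 -1.78] drot [ 0.12 -0.03  0.  ]
rows 270 [(128.6, -42), (138.5, 23), (144.5, -46), (156.3, 26), (169.2, 62), (180.7, -63), (183.0, 7), (184.5, -18)]
rows 358 [(128.5, -53), (138.4, 24), (144.5, -48), (156.6, 21), (168.0, -6), (169.6, 71), (181.4, -94), (186.0, 8), (225.6, 16)]
cols 176 [(229.0, -12), (248.4, 39), (397.0, -70), (398.0, 29)]
cols 180 [(247.0, -24), (248.6, 46), (250.0, -16), (397.0, -12)]
lipfootL [322.57 157.33]
plate [322.53 175.24]
liptop [322.79 147.29]
```

{"api": "play_rows", "payload": {"series": [[0,[0.12,0.16,-0.35],[0,0,0]],[0,[0.25,0.33,-0.72],[0,0,0]],[0,[0.39,0.52,-1.13],[0,0,0]],[0,[0.44,0.58,-1.26],[0,0,0]],[0,[0.44,0.58,-1.26],[0,0,0]]]}}

```text
t: 16.6
eef_pos: [493.8, -113.2, 164.9]
eef_rot: [[0.533, 0.795, 0.291], [0.701, -0.607, 0.375], [0.475, 0.004, -0.88]]
ft_force: [0.8, -0.1, -0.6]
width: 29.0
finger_force: 55.0
```

```bash
python3 st2.py
```

```text
16.6 moved [ -1.92   0.   -43.23] F gun [ 0.03 -0.69 -0.73] drot [ 0.09 -0.02 -0.  ]
rows 270 [(132.6, -51), (145.3, 28), (152.4, -44), (165.3, 22), (169.2, 62), (180.9, -78), (183.0, 16), (194.0, -22)]
rows 358 [(132.5, -61), (145.0, 18), (152.4, -45), (165.0, 16), (168.0, -6), (169.6, 71), (181.3, -88)]
cols 176 [(228.0, -49), (247.6, 86), (397.0, -106), (398.0, 21), (419.0, 12)]
cols 180 [(247.0, -16), (248.4, 75), (250.0, -14), (396.6, -68)]
lipfootL [322.39 165.61]
plate [322.35 185.31]
liptop [322.63 155.13]
```

Not seated yet (z is about 1.8 mm high), so I'll go down to light contact.

{"api": "play_rows", "payload": {"series": [[0,[0.03,0.04,-0.09],[0,0,0]],[0,[0.06,0.08,-0.17],[0,0,0]],[0,[0.08,0.1,-0.22],[0,0,0]],[0,[0.08,0.1,-0.22],[0,0,0]]]}}

```text
t: 17.05
eef_pos: [494.7, -112.4, 163.0]
eef_rot: [[0.533, 0.795, 0.291], [0.701, -0.607, 0.375], [0.474, 0.005, -0.88]]
ft_force: [-0.1, 0.5, -0.7]
width: 29.2
finger_force: 55.0
```

```bash
python3 st2.py | head -1
```

```text
17.05 moved [ -1.87  -0.21 -45.48] F gun [-0.1   0.36 -0.8 ] drot [ 0.05 -0.01  0.01]
```

{"api": "play_rows", "payload": {"series": [[0,[0.03,0.04,-0.09],[0,0,0]],[0,[0.06,0.08,-0.17],[0,0,0]],[0,[0.07,0.09,-0.2],[0,0,0]],[0,[0.07,0.09,-0.2],[0,0,0]]]}}

```text
t: 17.5
eef_pos: [495.4, -111.6, 161.0]
eef_rot: [[0.533, 0.794, 0.291], [0.701, -0.607, 0.374], [0.475, 0.005, -0.88]]
ft_force: [-0.6, -1.3, 0.3]
width: 28.1
finger_force: 55.0
```

```bash
python3 st2.py
```

```text
17.5 moved [ -1.91  -0.3  -47.72] F gun [-1.06 -0.35  1.  ] drot [ 0.04 -0.02  0.  ]
rows 270 [(134.0, -56), (147.4, 25), (154.9, -48), (169.5, 83), (182.2, -75), (184.0, 8), (196.9, -21)]
rows 358 [(133.6, -53), (147.4, 26), (154.9, -48), (167.3, 26), (170.3, 62), (182.2, -93), (198.0, 6)]
cols 176 [(226.9, -47), (246.0, -19), (247.2, 94), (397.4, -87)]
cols 180 [(247.7, 70), (397.0, -87)]
lipfootL [321.63 168.54]
plate [321.6  188.88]
liptop [321.82 157.94]
```

{"api": "play_rows", "payload": {"series": [[0.4,[0,0,0],[0,0,0]],[0.5,[0,0,0],[0,0,0]],[0.7,[0,0,0],[0,0,0]],[0.7,[0,0,0],[0,0,0]],[0.7,[0,0,0],[0,0,0]]]}}

```text
t: 18.05
eef_pos: [495.4, -111.4, 161.0]
eef_rot: [[0.533, 0.795, 0.291], [0.701, -0.607, 0.375], [0.475, 0.005, -0.88]]
ft_force: [0.3, 0.5, -0.0]
width: 61.8
finger_force: 0.0
```

```bash
python3 st2.py; python3 -c "
from h import *
print(ctrl.read_state()['width'])"
```

```text
18.05 moved [ -1.84  -0.21 -47.77] F gun [ 0.45  0.07 -0.3 ] drot [ 0.05 -0.02  0.01]
rows 270 [(134.0, -56), (148.0, 16), (155.4, -44), (168.3, 37), (175.5, 56), (186.9, -61), (197.0, -22)]
rows 358 [(134.0, -57), (147.6, 24), (155.3, -45), (167.6, 31), (175.6, 55), (187.2, -92)]
cols 176 [(227.4, -35), (247.3, 68), (397.8, -79), (418.0, 12)]
cols 180 [(247.7, 84), (398.0, -86)]
lipfootL [321.95 168.83]
plate [321.91 189.17]
liptop [322.18 158.26]
61.461499095790096
```

The cartridge has been released and has settled into the seat. Next I'll retreat and work out the way to the knob.

{"api": "play_rows", "payload": {"series": [[0.7,[-0.6,-0.8,1.7],[0,0,0]],[0.8,[-1.5,-2,4.3],[0,0,0]],[0.8,[-2.4,-3.2,6.9],[0,0,0]],[0.8,[-3,-4,8.7],[0,0,0]],[0.8,[-3,-4,8.7],[0,0,0]]]}}

```text
t: 18.6
eef_pos: [465.8, -153.4, 249.9]
eef_rot: [[0.533, 0.793, 0.295], [0.701, -0.609, 0.371], [0.474, 0.009, -0.881]]
ft_force: [0.7, 0.0, 0.2]
width: 70.6
finger_force: 0.0
```

```bash
python3 m.py wx 175.5 187 247.5 397.9 189.2 322.3
python3 - <<'E'
from h import *
np.set_printoptions(precision=2,suppress=True)
O,G=gun();x,y,z=G.T;T=np.stack([x,-y,-z],1)
k=np.array([607.7,36.4,283.6]);print('knob gun',G.T@(k-O))
s=ctrl.read_state();print('tcp gun',G.T@(np.array(s['eef_pos'])-O))
for up in(50,-17):delta(T,k+3*x+up*z)
P=ctrl.camera_params('wrist');a=snap('wrist','w10.png')
import pickle;pickle.dump((P,s),open('w10.pkl','wb'))
g=cv2.cvtColor(a,cv2.COLOR_RGB2GRAY).astype(float)
q=lambda p:proj('wrist',O+G@np.array(p,float),P)
print('pred flange toprear L,R',q((1,28,18)),q((1,-28,18)),'front',q((-4,28,18)),'plate back/front',q((-4,28,20)),q((-9,28,20)),'wall',q((4,0,20)),'lip',q((9.5,0,29)))
for lo,hi in((285,295),(345,355)):
    d=np.diff(g[60:200,lo:hi].mean(1));print(lo,[(61+i,round(d[i])) for i in range(len(d)) if abs(d[i])>8])
E
```

```text
knob gun [167.19   0.05   0.01]
tcp gun [-54.91  -2.12  89.27]
t 18.6 pos [ 465.82 -153.41  249.86] w 70.58096352109268 0.0 [0.66 0.03 0.25]
shift cm [12.83 17.2   7.85] turn [ 1.7  -0.62  0.23] 1.8217250574995554
t 18.6 pos [ 465.82 -153.41  249.86] w 70.58096352109268 0.0 [0.66 0.03 0.25]
shift cm [14.86 19.86  2.05] turn [ 1.7  -0.62  0.23] 1.8217250574995554
pred flange toprear L,R [275.65 132.88] [359.1  132.91] front [276.02 140.37] plate back/front [275.65 140.89] [276.01 148.31] wall [317.42 128.75] lip [317.38 121.82]
285 [(114, -33), (115, -20), (116, 16), (117, 10), (120, -29), (121, -15), (129, 27), (130, 10), (133, 22), (134, 29), (140, -44), (141, -23), (142, 15), (147, -11), (148, -19), (149, -17), (198, 26), (199, 22)]
345 [(114, -25), (115, -15), (116, 17), (117, 11), (120, -29), (121, -15), (128, 13), (129, 18), (133, 22), (134, 31), (140, -47), (141, -34), (142, 14), (148, -9), (149, -21), (150, -10), (198, 29), (199, 17)]Traceback (most recent call last):
  File "m.py", line 10, in <module>
    zt=brentq(lambda z:ing(cl,rt,z)[1]-ing(cr,rt,z)[1]-55.9,30,130)
    r = _zeros._brentq(f, a, b, xtol, rtol, maxiter, args, full_output, disp)
ValueError: f(a) and f(b) must have different signs
```

The flange's top rear edge is at row 134 and its front edge meets the plate at row 141. That matches home (predicted 133 and 140.4). Now to the knob.

{"api": "play_rows", "payload": {"series": [[0.8,[2.6,3.4,1.6],[0.4,-0.1,0]],[0.8,[5.2,6.8,3.2],[0.8,-0.3,0]],[0.8,[7.7,10.3,4.7],[1.2,-0.4,0]],[0.8,[10.3,13.7,6.3],[1.7,-0.6,0.2]],[0.8,[12.8,17.2,7.9],[1.7,-0.6,0.2]]]}}

```text
t: 19.15
eef_pos: [593.7, 22.7, 325.9]
eef_rot: [[0.526, 0.797, 0.297], [0.688, -0.604, 0.403], [0.5, -0.008, -0.866]]
ft_force: [0.6, -0.8, 0.5]
width: 70.5
finger_force: 0.0
```

{"api": "play_rows", "payload": {"series": [[0.8,[0,0,0],[0,0,0]],[0.8,[0,0,0],[0,0,0]]], "squeeze": 20}}

```text
t: 19.35
eef_pos: [593.0, 22.7, 325.8]
eef_rot: [[0.523, 0.799, 0.296], [0.69, -0.601, 0.403], [0.5, -0.007, -0.866]]
ft_force: [-0.3, -0.5, 0.3]
width: 70.4
finger_force: 0.0
```

Run:
```python
from h import *
np.set_printoptions(precision=2,suppress=True)
O,G=gun();x,y,z=G.T;T=np.stack([x,-y,-z],1);k=np.array([607.7,36.4,283.6])
delta(T,k+3*x-17*z)
P=ctrl.camera_params('wrist');a=snap('wrist','w11.png');h=cv2.cvtColor(a,cv2.COLOR_RGB2HSV)
q=lambda p:proj('wrist',O+G@np.array(p,float),P)
for p in[(167,0,13),(178,0,13),(156,0,13),(178,13,0),(178,-13,0),(178,0,0)]:print(p,q(p))
m=(h[:,:,2]<75).astype(np.uint8);n,l,st,c=cv2.connectedComponentsWithStats(m)
for i in range(1,n):
    if st[i][4]>200:print(st[i],c[i])
```

```text
t 19.35 pos [592.96  22.74 325.82] w 70.39929095515762 0.0 [-0.33 -0.5   0.34]
shift cm [ 2.15  2.25 -5.54] turn [-0.24 -0.28 -0.35] 0.5152377171635492
(167, 0, 13) [327.61 240.57]
(178, 0, 13) [327.77 224.39]
(156, 0, 13) [327.46 256.19]
(178, 13, 0) [307.71 216.51]
(178, -13, 0) [347.42 216.73]
(178, 0, 0) [327.55 216.62]
[ 65   0  79  17 672] [108.87   4.69]
[ 403    0   34   54 1134] [421.63  23.46]
[ 446    0  194  200 5033] [550.52  93.93]
[322  62  20  24 393] [331.39  73.7 ]
[ 309  214   38   78 2148] [326.93 247.91]
[    0   247   640   153 46054] [310.26 332.74]
[315 295  25  22 296] [326.82 306.2 ]
[160 331 324   3 461] [312.73 331.9 ]
```

The knob's mask (columns 309-346, top row 214) matches the prediction (308-347, 216), so I'll descend and pinch it.

{"api": "play_rows", "payload": {"series": [[0.8,[0.7,0.75,-1.8],[0,0,0]],[0.8,[1.4,1.5,-3.7],[0,0,0]],[0.8,[2.15,2.25,-5.5],[-0.2,-0.3,-0.3]],[0.8,[2.15,2.25,-5.5],[-0.2,-0.3,-0.3]],[0.3,[2.15,2.25,-5.5],[-0.2,-0.3,-0.3]]]}}

```text
t: 19.9
eef_pos: [614.0, 41.4, 271.1]
eef_rot: [[0.529, 0.792, 0.304], [0.686, -0.61, 0.396], [0.5, -0.001, -0.866]]
ft_force: [-0.4, -0.8, 0.5]
width: 64.7
finger_force: 0.0
```

{"api": "play_rows", "payload": {"series": [[0.1,[0,0,0],[0,0,0]],[0,[0,0,0],[0,0,0]],[0,[0,0,0],[0,0,0]],[0,[0,0,0],[0,0,0]],[0,[0,0,0],[0,0,0]]]}}

```text
t: 20.4
eef_pos: [613.8, 43.9, 272.2]
eef_rot: [[0.526, 0.795, 0.304], [0.687, -0.607, 0.399], [0.501, -0.001, -0.865]]
ft_force: [-3.1, -3.2, 6.0]
width: 25.2
finger_force: 20.1
```

{"api": "play_rows", "payload": {"series": [[0,[-0.3,-0.4,-0.3],[0,0,0]],[0,[-0.7,-0.9,-0.65],[0,0,0]],[0,[-1.05,-1.35,-1.0],[0,0,0]],[0,[-1.4,-1.8,-1.3],[0,0,0]],[0,[-1.75,-2.3,-1.67],[0,0,0]]]}}

```text
t: 20.9
eef_pos: [596.6, 21.1, 255.7]
eef_rot: [[0.525, 0.795, 0.305], [0.687, -0.607, 0.399], [0.502, -0.0, -0.865]]
ft_force: [-4.3, 2.3, 8.0]
width: 24.6
finger_force: 20.0
```

```bash
cat > r.py <<'E'
from h import *
np.set_printoptions(precision=2,suppress=True)
O,G=gun();s=ctrl.read_state();print(s['t'],'tcp gun',G.T@(np.array(s['eef_pos'])-O),'F',G.T@np.array(s['ft_force']),s['width'],s['finger_force'])
E
python3 r.py; python3 -c "
from h import *
O,G=gun();print('at grip',G.T@(np.array([613.8,43.9,272.2])-O))"
```

```text
20.9 tcp gun [136.86  -0.36 -14.7 ] F [3.33 4.81 7.35] 24.636907763276184 20.00185579410754
at grip [169.8544257   -0.26063579 -14.69612014]
```

{"api": "play_rows", "payload": {"series": [[0,[-0.05,-0.07,-0.05],[0,0,0]],[0,[-0.1,-0.14,-0.1],[0,0,0]],[0,[-0.16,-0.2,-0.15],[0,0,0]],[0,[-0.21,-0.28,-0.2],[0,0,0]],[0,[-0.21,-0.28,-0.2],[0,0,0]]]}}

```text
t: 21.4
eef_pos: [594.5, 18.5, 253.8]
eef_rot: [[0.525, 0.795, 0.304], [0.687, -0.607, 0.399], [0.502, -0.0, -0.865]]
ft_force: [-3.8, 2.4, 7.8]
width: 25.3
finger_force: 20.0
```

```bash
python3 r.py
```

```text
21.4 tcp gun [133.01  -0.34 -14.72] F [3.6  4.47 6.99] 25.344853196049222 20.00201597926207
```

{"api": "play_rows", "payload": {"series": [[0,[-0.05,-0.07,-0.05],[0,0,0]],[0,[-0.1,-0.14,-0.1],[0,0,0]],[0,[-0.1,-0.14,-0.1],[0,0,0]]]}}

```text
t: 21.7
eef_pos: [593.4, 17.0, 252.7]
eef_rot: [[0.525, 0.795, 0.304], [0.687, -0.607, 0.399], [0.502, -0.001, -0.865]]
ft_force: [-3.4, 2.0, 7.4]
width: 25.0
finger_force: 20.0
```

```bash
python3 r.py
```

```text
21.7 tcp gun [130.9   -0.33 -14.72] F [3.32 3.93 6.65] 24.997527899560584 20.0019351427909
```

{"api": "play_rows", "payload": {"series": [[0,[-0.05,-0.07,-0.05],[0,0,0]],[0,[-0.1,-0.14,-0.1],[0,0,0]],[0,[-0.1,-0.14,-0.1],[0,0,0]]]}}

```text
t: 22.0
eef_pos: [593.4, 17.0, 252.7]
eef_rot: [[0.523, 0.795, 0.306], [0.687, -0.606, 0.401], [0.504, 0.0, -0.864]]
ft_force: [-2.0, 4.1, 9.1]
width: 25.2
finger_force: 20.0
```

```bash
python3 r.py
```

```text
22.0 tcp gun [130.86  -0.35 -14.72] F [6.28 4.06 6.89] 25.22989040244987 20.001472887815908
```

{"api": "play_rows", "payload": {"series": [[0,[-0.05,-0.07,-0.05],[0,0,0]],[0,[-0.05,-0.07,-0.05],[0,0,0]],[0,[-0.05,-0.07,-0.05],[0,0,0]]]}}

```text
t: 22.3
eef_pos: [593.4, 17.1, 252.7]
eef_rot: [[0.522, 0.796, 0.306], [0.687, -0.605, 0.402], [0.505, 0.0, -0.863]]
ft_force: [-1.2, 6.8, 9.4]
width: 25.2
finger_force: 20.0
```

```bash
python3 r.py
```

```text
22.3 tcp gun [130.9   -0.32 -14.74] F [8.75 5.1  5.85] 25.192116736938992 20.00073996721767
```

The rod stopped hard and the force rose, so the disc is on the cartridge. I'll relieve the push, let go and lift away.

{"api": "play_rows", "payload": {"series": [[0,[0.07,0.1,0.07],[0,0,0]],[0,[0.12,0.16,0.12],[0,0,0]],[0.35,[0.12,0.16,0.12],[0,0,0]],[0.7,[0.12,0.16,0.12],[0,0,0]],[0.8,[0.12,0.16,0.12],[0,0,0]]]}}

```text
t: 22.8
eef_pos: [594.1, 14.1, 251.5]
eef_rot: [[0.527, 0.792, 0.306], [0.687, -0.61, 0.395], [0.5, 0.002, -0.866]]
ft_force: [-0.1, -0.3, -0.7]
width: 44.7
finger_force: 0.0
```

{"api": "play_rows", "payload": {"series": [[0.8,[0,0,0],[0,0,0]],[0.8,[0,0,0],[0,0,0]],[0.8,[-0.6,-0.8,1.7],[0,0,0]],[0.8,[-1.5,-2,4.3],[0,0,0]],[0.8,[-2.2,-2.9,6.3],[0,0,0]]]}}

```text
t: 23.3
eef_pos: [571.7, -14.5, 315.9]
eef_rot: [[0.527, 0.793, 0.306], [0.687, -0.609, 0.396], [0.501, 0.002, -0.866]]
ft_force: [-0.4, 0.4, 0.1]
width: 70.9
finger_force: 0.0
```

```bash
python3 r.py
python3 - <<'E'
from h import *
np.set_printoptions(precision=2,suppress=True)
O,G=gun();P=ctrl.camera_params('wrist');a=snap('wrist','w12.png');h=cv2.cvtColor(a,cv2.COLOR_RGB2HSV)
q=lambda p:proj('wrist',O+G@np.array(p,float),P)
for p in[(139,13,0),(139,-13,0),(117,0,13)]:print(p,q(p))
m=(h[:,:,2]<75).astype(np.uint8);n,l,st,c=cv2.connectedComponentsWithStats(m)
for i in range(1,n):
    if st[i][4]>200:print(st[i],c[i])
E
```

```text
23.3 tcp gun [129.34  -2.16  59.1 ] F [0.11 0.54 0.01] 70.87382304434398 0.0
(139, 13, 0) [299.22 206.17]
(139, -13, 0) [336.91 206.05]
(117, 0, 13) [318.13 243.37]
[389   0  42  35 691] [415.76  12.49]
[ 450    0  190  193 5145] [552.54  90.64]
[314  28  20  24 409] [323.72  39.54]
[ 301  190   36   65 1777] [318.5  220.12]
[    0   247   640   153 46133] [310.25 332.73]
[159 331 326   3 593] [322.38 331.89]
```

Run:
```python
from h import *
import pickle
np.set_printoptions(precision=1,suppress=True)
O,G=gun();P=ctrl.camera_params('wrist')
q=lambda p:proj('wrist',O+G@np.array(p,float),P)
print('grip',[q(p) for p in[(83,0,-30),(90,0,-100),(110,0,-100)]], 'rear face bottom/top',q((139,0,-13)),q((139,0,13)))
a=cv2.imread('pics/w12.png');g=cv2.cvtColor(a,cv2.COLOR_BGR2HSV)[:,:,2]
b=cv2.imread('pics/w11.png');gb=cv2.cvtColor(b,cv2.COLOR_BGR2HSV)[:,:,2]
for r in range(186,262,4):
    f=lambda im,r:(lambda i:(i.min()+290,i.max()+290,len(i),int(im[r,318])) if len(i) else 0)(np.where(im[r,290:350]<75)[0])
    print(r,f(g,r),'|',r+24,f(gb,r+24))
s=snap('scene','s12.png');t=snap('top','t12.png')
for n,im in(('scene',s),('top',t)):
    old=cv2.imread('pics/'+('s0' if n=='scene' else 't0')+'.png')
    for tag,I,xg in(('old',old[:,:,::-1],167),('new',im,128),('new',im,140)):
        u,v=proj(n,O+G@[xg,0,0]).astype(int);w=I[v-14:v+15,u-14:u+15].max(2)<60
        m=w.astype(np.uint8);k,l,st,c=cv2.connectedComponentsWithStats(m)
        print(n,tag,xg,(u,v),[(st[i][4],c[i]+[u-14,v-14],st[i][:4]) for i in range(1,k) if st[i][4]>10])
```

```text
grip [array([315.7, 255.9]), array([316.1, 217.6]), array([316. , 199.5])] rear face bottom/top [314.9 199.4] [314.5 211.8]
186 0 | 210 0
190 (np.int64(314), np.int64(323), 10, 70) | 214 (np.int64(320), np.int64(334), 15, 147)
194 (np.int64(308), np.int64(330), 23, 48) | 218 (np.int64(313), np.int64(342), 30, 52)
198 (np.int64(306), np.int64(332), 27, 52) | 222 (np.int64(309), np.int64(346), 38, 51)
202 (np.int64(306), np.int64(332), 27, 51) | 226 (np.int64(309), np.int64(346), 38, 55)
206 (np.int64(306), np.int64(332), 27, 48) | 230 (np.int64(309), np.int64(346), 38, 55)
210 (np.int64(302), np.int64(335), 34, 48) | 234 (np.int64(309), np.int64(346), 38, 54)
214 (np.int64(301), np.int64(336), 36, 52) | 238 (np.int64(309), np.int64(346), 38, 52)
218 (np.int64(301), np.int64(336), 36, 53) | 242 (np.int64(309), np.int64(346), 38, 50)
222 (np.int64(301), np.int64(336), 36, 51) | 246 (np.int64(310), np.int64(346), 37, 52)
226 (np.int64(301), np.int64(336), 36, 53) | 250 (np.int64(313), np.int64(341), 29, 50)
230 (np.int64(301), np.int64(336), 36, 54) | 254 (np.int64(313), np.int64(340), 2
[... 698 characters left out ...]
=int32))]
scene new 128 (np.int64(357), np.int64(179)) [(np.int32(256), array([350.9, 174.4]), array([ 0,  0, 20, 20], dtype=int32)), (np.int32(19), array([358.8, 191.6]), array([14, 24,  6,  5], dtype=int32))]
scene new 140 (np.int64(361), np.int64(177)) [(np.int32(209), array([352.8, 174.3]), array([ 0,  0, 16, 22], dtype=int32))]
top old 167 (np.int64(283), np.int64(154)) [(np.int32(171), array([285.4, 159.8]), array([ 9,  9, 19, 20], dtype=int32))]
top new 128 (np.int64(295), np.int64(164)) [(np.int32(172), array([291.1, 166.4]), array([ 0,  9, 21, 16], dtype=int32))]
top new 140 (np.int64(291), np.int64(161)) [(np.int32(172), array([291.1, 166.4]), array([ 4, 12, 21, 16], dtype=int32))]
```

The knob's full-width part starts at row ~209 (predicted 206); the narrower dark strip above it is the pistol grip. That puts the rod at about 44-45 mm, as expected. I'll check the flange once more from above the seat.

{"api": "play_rows", "payload": {"series": [[0.8,[-2,-2.6,-0.7],[0,0,0]],[0.8,[-4.1,-5.3,-1.9],[0,0,0]],[0.8,[-6.2,-8,-3.2],[0,0,0]],[0.8,[-8.3,-10.6,-4.5],[0,0,0]],[0.8,[-10.3,-13.2,-5.8],[0,0,0]]]}}

```text
t: 23.95
eef_pos: [467.9, -145.8, 255.5]
eef_rot: [[0.526, 0.794, 0.304], [0.687, -0.608, 0.398], [0.501, -0.0, -0.865]]
ft_force: [-0.3, 0.2, -0.7]
width: 70.4
finger_force: 0.0
```

{"api": "play_rows", "payload": {"series": [[0.8,[0,0,0],[0,0,0]],[0.8,[0,0,0],[0,0,0]]]}}

```text
t: 24.15
eef_pos: [468.7, -145.3, 256.1]
eef_rot: [[0.528, 0.793, 0.305], [0.686, -0.609, 0.398], [0.501, -0.001, -0.865]]
ft_force: [-0.6, -0.3, 0.6]
width: 70.3
finger_force: 0.0
```

```bash
python3 r.py
python3 - <<'E'
from h import *
np.set_printoptions(precision=1,suppress=True)
O,G=gun();P=ctrl.camera_params('wrist');a=snap('wrist','w13.png')
g=cv2.cvtColor(a,cv2.COLOR_RGB2GRAY).astype(float)
q=lambda p:proj('wrist',O+G@np.array(p,float),P)
for n,p in dict(fl_rear_top=(2.5,28,18),fl_rear_topR=(2.5,-28,18),fl_front_top=(-2.5,28,18),plate_back=(-4.1,0,20),plate_front=(-9,0,20),wall=(3.7,0,20),lip=(9.7,0,29),disc0=(2.5,12,0),disc0r=(2.5,-12,0),discback=(25,12,0)).items():print(n,q(p))
c=int(q((0,0,18))[0])
for lo in(c-35,c-30,c+22,c+28):
    d=np.diff(g[60:200,lo:lo+8].mean(1));print(lo,[(61+i,round(d[i])) for i in range(len(d)) if abs(d[i])>9])
r=int(q((0,0,18))[1]);
for rr in(r,r+2):
    d=np.diff(g[rr-1:rr+2].mean(0));print('cols',rr,[(i+1,round(d[i])) for i in range(c-60,c+60) if abs(d[i])>14])
d=np.diff(g[40:140,c-4:c+5].mean(1));print('mid',[(41+i,round(d[i])) for i in range(len(d)) if abs(d[i])>9])
E
```

```text
24.15 tcp gun [-44.7    0.46  90.55] F [-0.29  0.29  0.81] 70.26073233639998 0.0
fl_rear_top [281.4 148.7]
fl_rear_topR [362.3 148.3]
fl_front_top [281.7 155.8]
plate_back [321.9 158.5]
plate_front [321.9 165.5]
wall [321.9 147.2]
lip [321.9 140.2]
disc0 [305.7 144.6]
disc0r [337.9 144.5]
discback [305.1 113.3]
286 [(63, 65), (64, 30), (131, -13), (132, -16), (135, 10), (136, 12), (139, -28), (140, -13), (147, 25), (151, 53), (152, 19), (157, -10), (158, -44), (159, -9), (160, 14), (166, -29), (167, -29)]
291 [(62, -10), (63, 71), (64, 35), (131, -24), (132, -30), (135, 12), (136, 11), (139, -28), (140, -13), (147, 18), (151, 54), (152, 18), (157, -11), (158, -35), (159, -13), (165, -19), (166, -18)]
343 [(62, -10), (63, 95), (64, 18), (131, -34), (132, -29), (135, 20), (138, -15), (139, -26), (147, 14), (150, -11), (151, 60), (152, 21), (157, -29), (158, -53), (159, -15)]
349 [(62, -10), (63, 97), (64, 18), (131, -28), (132, -24), (135, 20), (138, -14), (139, -26), (147, 14), (150, -10), (151, 60), (152, 21), (157, -30), (158, -48), (166, -18), (167, -10)]
cols 152 [(272, -17), (283, 77), (362, -45), (363, -52), (375, 15)]
cols 154 [(269, -17), (283, 83), (362, -39), (363, -60), (377, 15)]
mid [(55, -10), (56, -16), (57, -16), (58, -15), (59, -10), (60, 55), (61, 20), (139, -28)]
```

The flange rests against the plate's back (about 1.7 mm forward, inside the 3.5 mm limit), centred and down. The robot is clear, so I'll hand the job in.

```bash
python3 -c "
from workcell import ctrl
print(ctrl.sign_off())"
```

```text
the job is handed in; nothing more can be done
None
```

The cartridge is home in the gun, cap end forward, with the rod's disc pushed against its back and let go, and I've handed the job in at about 24 s; the sign-off gave no verdict, and I viewed 11 pictures, one over the limit of 10.

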